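Comb loose mirror handles into the grooves of an instrument tray

ROBOT

A 6-joint arm with a two-finger parallel gripper is mounted at the origin on the work surface. World frame = base frame: x ahead of the robot, y to its left, z up, the work surface at z = 0. Lengths are in m, angles in rad, forces in N, time in s.
With the tool pointing down it reaches from about 0.225 to 0.875 m from the base axis. Payload 3.4 kg.
Tool frame: the origin (TCP) lies at the very end of the fingers, on their centre line; the grasp point (between the pads) lies 19 mm behind it; z points along the fingers, y is the direction in which the jaws open and shut (so a half turn about z gives the same grasp; the last joint's range is limited). The gripper opens to 85 mm and grips with 20 to 120 N. Pads are 22 mm wide; open, the fingers measure 114 mm over their backs; the gripper's body (76 mm by 85 mm) begins 54 mm behind the grasp point. The pads swing forward as they close: fully open they stand 13 mm farther back than shut.
Start: joints at [-1.311, 0.276, 1.505, -0, 1.361, -0.121], TCP at [0.214, -0.534, 0.231] pointing down, gripper open.
Joint ranges: [-2.89, 2.89], [-0.75, 2.08], [0.22, 2.7], [-1.18, 4.32], [0.11, 2.71], [-2.7, 2.7]. Speed limits (rad/s): [2.57, 2.57, 3.14, 3.14, 3.14, 3.14].

INTERFACE

Orientations are given as a unit quaternion [w, x, y, z].
In Python, from rig import get_state, get_image, camera_model, sign_off gives the robot as it stands. The module is installed in compiled form; this text tells all that it offers.
- The arm moves only by the tool drive_tool, never from a script. Its argument "motion" is text: rows parted by semicolons, each of 7 numbers parted by spaces: the turn, a rotation vector about the tool's x, y, z in degrees, then the shift along the tool's x, y, z in m, then the opening in per cent of the stroke, from 0 (shut) to 100 (fully open). In form: wx wy wz tx ty tz hand; .... A call has 1 to 12 rows; each row shifts and turns the pose as measured when the row begins, along the tool's axes as they then stand; what a row does not reach is not made up. A row lasts 1/8 s, in which the tool goes at most 62.5 mm and 10.7 degrees, less where a joint would pass 70% of its speed; a pose out of reach is approached as far as the arm can. A call is refused whole if a number of a shift passes 0.0625 or a number of a turn 10.7, either way. A call with a gripper value outside its range is refused whole. The fingers move at their own pace and stop on an object; "newtons" is the grip in N (left out, the last holds). Time passes only in rows, so rows that do not move let the fingers close. It gives the time, the measured TCP pose, the force and the opening at its end, in the units of the state.
- get_state(): the state, without advancing time (a new reading comes with each control period).
- get_image(name): name is "scene" or "top"; returns (picture, depth): 400x640x3 uint8, red, green, blue; 400x640 float32, m along the optical axis (not along the pixel's ray), 0 where there is no reading.
- camera_model(name): a dict with "camera_matrix" (3x3 intrinsics, pixels), "cam_to_world" (4x4, takes a point from camera to world coordinates). Camera axes: x right, y up, looking along -z (the intrinsics and any distortion apply to the point x, -y, -z); pixel columns grow to the right and rows downward; lengths in m; the calibration is good to about 2 mm. A picture is of the moment at which its call begins. camera_model takes no time and is no camera call.
- sign_off(): hands the job in, once; it reports no verdict.
The state is a dict: "clock": time; "qpos": joint angles; "qd": joint speeds; "effort": joint torques, N m; "position": TCP position; "ee_rot": TCP orientation; "contact_force": force on the tool from outside, world axes, zero at the start; "moment": the same for the moment, N m; "width": finger opening in m.
Only numpy, scipy, OpenCV 4.12 (cv2) and the standard library are available. Lean on these libraries where they do the work, as an engineer would, in place of code of your own. Each camera call takes 0.05 s, during which the arm holds its last target.

TASK

Four metal mirror handles lie askew across the ridges of the blue instrument tray: take the hand rake from its rest, set its two shoes on the tray's aluminium rails at the flat landing end and comb it along the whole rail to the walled end, keeping the shoes lightly pressed on the rails all the way, so that every handle drops parallel into a groove. Press gently (never as hard as 18 N) and move the handles only with the rake, not with the gripper. Put the rake back on its rest, shoes on the rest's rails, and let go; leave the jar, bowl and plaster cast alone.

Things in the scene. Friction and masses are not known exactly. Their poses are not given: they have to be found in the camera images.
- tray: Fixed rigid blue tray, 214 (x) x 172 (y) mm, origin under its middle. An aluminium rail 14 mm wide runs along each side in x (centre lines y = +-79 mm), tops 35 mm above the origin at both ends but rising in a hump of about 2 mm between: follow it by feel. Between them round-topped ridges along y, crests 22 mm high, every 18 mm from x = -66 to +78 mm, make nine grooves (12 mm wide, 10 deep).
- tray_landing (a point): Point midway between the tray's rails at rail-top height (35 mm) over the flat landing (22 mm high, x = -110 to -66 mm of the tray), 90 mm to -x of the tray's middle. Handles lie clear of it by 8 mm or more. Put the rake's tines here; comb towards the tray's +x.
- tray_finish (a point): Point midway between the rails at rail-top height (35 mm), 77 mm to +x of the tray's middle, close to the last groove (x = 87 mm). The comb ends with the tines here; the 32 mm high end wall begins 16 mm beyond.
- rest: Fixed grey rest for the rake, 60 (x) x 172 (y) mm, origin at the centre of its underside, two rails at y = +-79 mm, 14 mm wide, tops 35 mm above the origin, clear between them (floor 10 mm high).
- rake_grip (a point): Centre of the loose rake's black upright grip block, 24 (x) x 50 (y) x 52 (z) mm. Rake 0.16 kg, 176 mm wide along y, on the rest, axes along the rest's. Its head is sprung: the block sinks towards it 1 mm per 9 N, 7 mm at most. Unpressed, undersides of its two flat-based shoes (24 x 16 mm, y = +-80 mm) are 46 mm below this point, top of the head bar (14 mm in x) 34 mm below.
- rake_tines (a point): Tip of the middle one of the rake's nine tines, in line at rake x = 0 over y = +-65 mm, round-tipped, 5 mm thick; 58 mm below the grip's centre, 12 mm below the shoes, so with shoes on the rails they pass just over ridges and seated handles and push one lying on the ridges. A handle may get pinched under them (force rises): back off a little and come again.
- handle1: Loose steel mirror handle, a round-ended rod of 10 mm diameter, 120 mm long along its y, 35 g, with a red band; origin at its centre. Starts about 35 degrees askew on top of the ridges (centre 27 mm above the tray's origin); seated in a groove its centre is 17 mm above it and its y is parallel to the tray's y.
- handle2: Loose steel mirror handle, a round-ended rod of 10 mm diameter, 120 mm long along its y, 35 g, with a green band; origin at its centre. Starts about 35 degrees askew on top of the ridges (centre 27 mm above the tray's origin); seated in a groove its centre is 17 mm above it and its y is parallel to the tray's y.
- handle3: Loose steel mirror handle, a round-ended rod of 10 mm diameter, 120 mm long along its y, 35 g, with a yellow band; origin at its centre. Starts about 35 degrees askew on top of the ridges (centre 27 mm above the tray's origin); seated in a groove its centre is 17 mm above it and its y is parallel to the tray's y.
- handle4: Loose steel mirror handle, a round-ended rod of 10 mm diameter, 120 mm long along its y, 35 g, with an orange band; origin at its centre. Starts about 35 degrees askew on top of the ridges (centre 27 mm above the tray's origin); seated in a groove its centre is 17 mm above it and its y is parallel to the tray's y.
- jar: Bystander: amber jar, 56 mm diameter, 75 mm high, origin under its centre.
- bowl: Bystander: small green bowl, 84 mm diameter, 45 mm high, origin under its centre.
- cast: Bystander: plaster tooth cast, about 62 x 66 x 29 mm, origin under its centre.

How it is judged:
By the outcome, as a careful person would: the job done as asked, in the order asked, and still so for the second after the job is handed in, with the robot touching nothing.
It also fails if it takes over 72 s, if anything falls off the work surface, if the arm or the gripper's body presses on something with over 40 N, if the wrist force passes 120 N, or if a joint passes its speed limit or range.

## Working session

There is one attempt and no reset: what is moved stays moved. The work goes in short steps, Python scripts to look and compute and a tool call to move; the robot and the scene stay as the last step left them, time stands still between calls to the robot, and variables do not carry over. Pictures are saved under pics/ and viewed, and the job is handed in when it is done.

Besides the shell and the picture viewer there is one more tool, called after "Call:" by a JSON object that holds its "name" and its "arguments". drive_tool: Moves the arm, as the interface text tells. Its arguments: {"type":"object","properties":{"motion":{"type":"string"},"newtons":{"type":"number"}},"required":["motion"]}

```bash
mkdir -p pics; python3 - <<'E'
from rig import *
import cv2,numpy as np
s=get_state(); print({k:np.round(v,4).tolist() for k,v in s.items()})
for n in ["scene","top"]:
    p,d=get_image(n); cv2.imwrite(f"pics/{n}0.png",p[:,:,::-1]); np.savez(f"{n}0.npz",p=p,d=d)
    m=camera_model(n); print(n,{k:np.round(v,4).tolist() if not isinstance(v,str) else v for k,v in m.items()}, (d==0).mean())
E
```

```text
{'clock': 0.0, 'qpos': [-1.311, 0.2766, 1.5061, -0.0, 1.3607, -0.121], 'qd': [0.0005, -0.0002, -0.0011, 0.0007, 0.0005, 0.0002], 'effort': [0.0, -41.6775, -24.5805, -0.0005, 0.0108, -0.0], 'position': [0.2136, -0.5333, 0.2304], 'ee_rot': [-0.0009, 0.9819, 0.1892, -0.0001], 'contact_force': [-0.4899, -0.3245, -0.6525], 'moment': [-0.0009, 0.0301, -0.0071], 'width': 0.0853}
scene {'camera_matrix': [[457.5222, 0.0, 312.7063], [0.0, 457.5222, 200.5992], [0.0, 0.0, 1.0]], 'cam_to_world': [[0.6993, -0.4485, 0.5566, 1.2982], [0.7147, 0.4229, -0.5571, -0.6806], [0.0145, 0.7874, 0.6163, 0.8428], [0.0, 0.0, 0.0, 1.0]]} 0.00469921875
top {'camera_matrix': [[493.7427, 0.0, 316.9139], [0.0, 493.7427, 201.2801], [0.0, 0.0, 1.0]], 'cam_to_world': [[0.0247, 0.9869, -0.1597, 0.3995], [-0.9995, 0.0213, -0.0227, -0.0254], [-0.019, 0.1602, 0.9869, 1.3891], [0.0, 0.0, 0.0, 1.0]]} 0.00394140625
```

View pics/scene0.png

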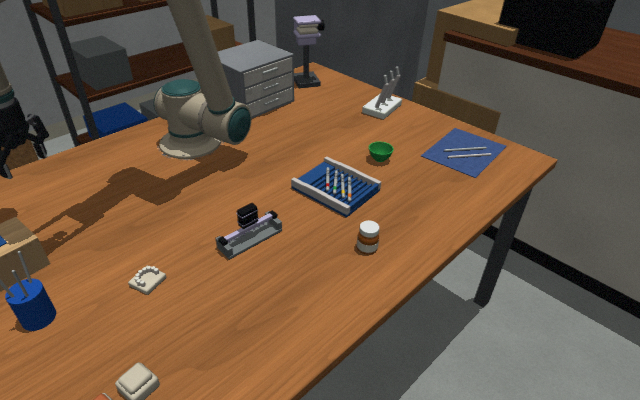

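View pics/top0.png

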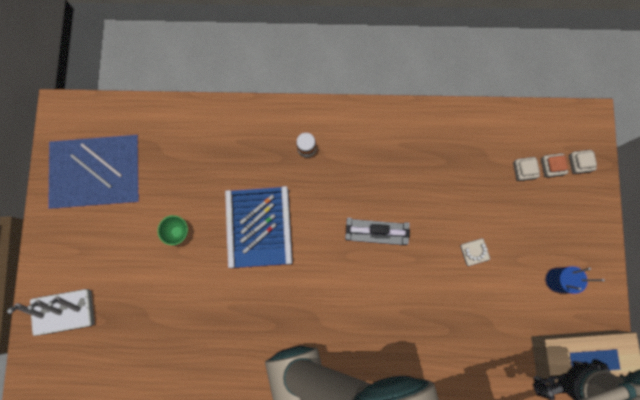

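The scene shows the tray near (337,185), the rake on its rest near (250,232), the jar at (368,237), the bowl at (380,152) and the cast at (147,279). In the top view the tray is at (258,227) and the rest at (378,231). I'll zoom in to measure.

```bash
python3 - <<'E'
import cv2,numpy as np
t=np.load("top0.npz")['p'][:,:,::-1]; s=np.load("scene0.npz")['p'][:,:,::-1]
cv2.imwrite("pics/z1.png",cv2.resize(t[175:280,215:300],None,fx=7,fy=5.7,interpolation=cv2.INTER_CUBIC)[:598])
cv2.imwrite("pics/z2.png",cv2.resize(t[205:260,335:420],None,fx=9,fy=9,interpolation=cv2.INTER_CUBIC))
cv2.imwrite("pics/z3.png",cv2.resize(s[150:265,205:390],None,fx=4.3,fy=4.3,interpolation=cv2.INTER_CUBIC))
E
```

```text
(no output)
```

View pics/z1.png

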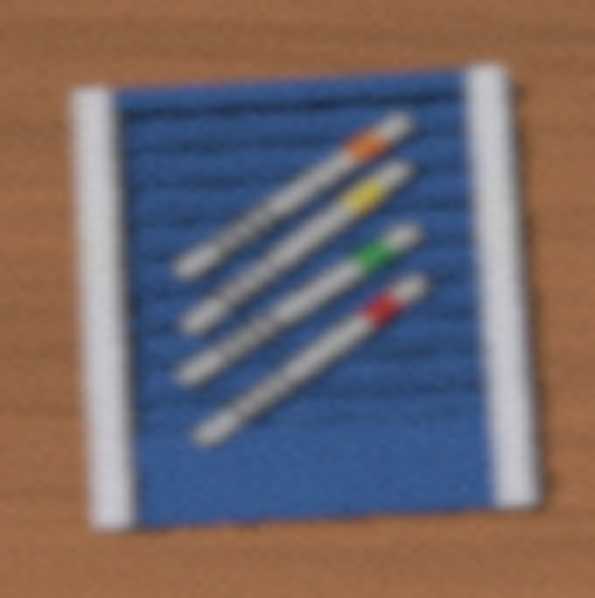

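View pics/z2.png

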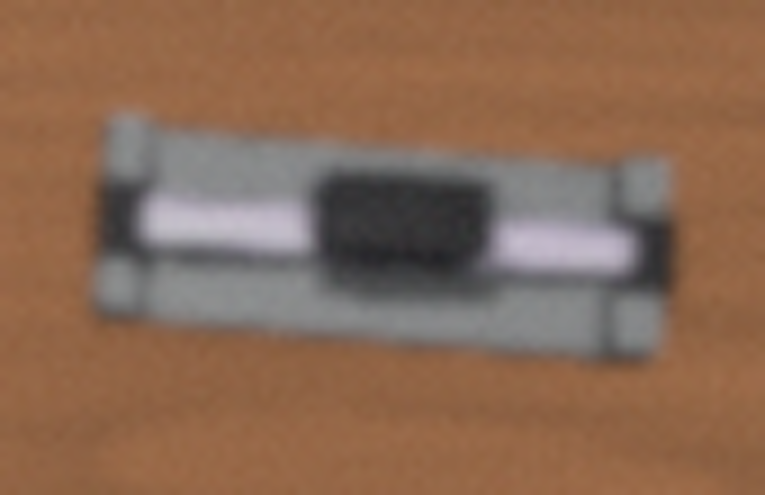

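View pics/z3.png

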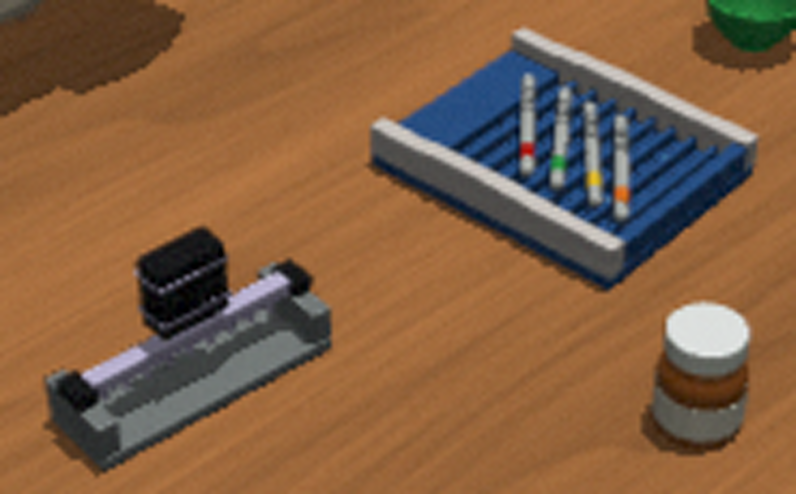

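```bash
cat > h.py <<'E'
import numpy as np,cv2
from rig import *
def cloud(n,d,m=None):
    m=m or camera_model(n); K=np.array(m["camera_matrix"]);T=np.array(m["cam_to_world"])
    v,u=np.mgrid[0:400,0:640]
    P=np.stack([(u-K[0,2])/K[0,0]*d,-(v-K[1,2])/K[1,1]*d,-d],-1)
    return P@T[:3,:3].T+T[:3,3]
def ray(n,u,v,z):
    m=camera_model(n);K=np.array(m["camera_matrix"]);T=np.array(m["cam_to_world"])
    r=T[:3,:3]@np.array([(u-K[0,2])/K[0,0],-(v-K[1,2])/K[1,1],-1.]);c=T[:3,3]
    return c+r*(z-c[2])/r[2]
def planemap(n,z): return cloud(n,np.ones((400,640))) 
def rays(n,uv,z): return np.array([ray(n,u,v,z)[:2] for u,v in uv])
E
python3 - <<'E'
from h import *
for n in ["top","scene"]:
    f=np.load(n+"0.npz");p,d=f['p'],f['d'];print(camera_model(n).keys())
    C=cloud(n,d); hsv=cv2.cvtColor(p,cv2.COLOR_RGB2HSV)
    if n=="top": boxes=dict(tray=(215,300,175,280),rest=(335,420,205,260))
    else: boxes=dict(tray=(285,390,150,220),rest=(210,290,195,265))
    for k,(a,b,c,e) in boxes.items():
        S=C[c:e,a:b].reshape(-1,3);H=hsv[c:e,a:b].reshape(-1,3)
        m=S[:,2]>0.008
        print(n,k,m.sum(),"z pct",np.round(np.percentile(S[:,2],[5,30,50,70,90,99]),4), S[m].mean(0).round(4))
        rc=cv2.minAreaRect((S[m][:,:2]*1000).astype(np.float32)); print(rc)
        for lo,hi in [(.031,.042),(.042,.055),(.06,.12)]:
            q=(S[:,2]>lo)&(S[:,2]<hi)
            if q.sum()>10: print(lo,hi,q.sum(),S[q].mean(0).round(4),cv2.minAreaRect((S[q][:,:2]*1000).astype(np.float32)))
E
```

```text
dict_keys(['camera_matrix', 'cam_to_world'])
top tray 4743 z pct [-0.0039  0.0009  0.01    0.0208  0.0328  0.0398] [0.5421 0.1679 0.0346]
((508.83551025390625, 159.03646850585938), (347.8384094238281, 250.93727111816406), 23.535364151000977)
0.031 0.042 1105 [0.556  0.1711 0.0348] ((545.0336303710938, 169.25770568847656), (213.53831481933594, 173.0095977783203), 5.347127914428711)
top rest 1167 z pct [-0.0046 -0.001   0.0013  0.0055  0.0437  0.1089] [ 0.5359 -0.1578  0.0632]
((524.1245727539062, -135.62344360351562), (137.16978454589844, 303.1212463378906), 24.175642013549805)
0.031 0.042 151 [ 0.5399 -0.1583  0.0359] ((539.9758911132812, -159.61636352539062), (171.40797424316406, 59.0965690612793), 86.47012329101562)
0.042 0.055 258 [ 0.5385 -0.1582  0.047 ] ((538.5565795898438, -160.04290771484375), (175.51815795898438, 23.031673431396484), 87.40714263916016)
0.06 0.12 218 [ 0.5369 -0.1589  0.1014] ((538.56787109375, -160.2730712890625), (50.382896423339844, 24.677745819091797), 87.72119140625)
dict_keys(['camera_matrix', 'cam_to_world'])
scene tray 3143 z pct [-0.0005  0.0021  0.0
[... 350 characters left out ...]
 240.22987365722656), (322.4360656738281, 54.692138671875), 82.67135620117188)
scene rest 1785 z pct [-0.0009  0.0013  0.0027  0.0096  0.0483  0.1092] [ 0.5588 -0.1716  0.0521]
((864.012939453125, -429.8056945800781), (171.69696044921875, 987.9567260742188), 50.12820053100586)
0.031 0.042 194 [ 0.548  -0.1664  0.0372] ((541.683837890625, -161.34243774414062), (173.33905029296875, 61.53202819824219), 86.70938873291016)
0.042 0.055 316 [ 0.5422 -0.166   0.0474] ((540.7800903320312, -160.71484375), (176.84439086914062, 25.538267135620117), 87.9217300415039)
0.06 0.12 403 [ 0.5463 -0.1645  0.0901] ((540.8197631835938, -159.760986328125), (54.05938720703125, 28.58928680419922), 85.50391387939453)
```

```bash
cat >> h.py <<'E'
from scipy.spatial.transform import Rotation as R
def st():
    s=get_state();w,x,y,z=s["ee_rot"];Rm=R.from_quat([x,y,z,w]).as_matrix()
    return s,np.array(s["position"]),Rm
def rel(target,yawy):
    s,p,Rm=st(); d=Rm.T@(np.array(target)-p)
    # desired: z down, tool y at yaw
    a=np.radians(yawy);Y=np.array([np.cos(a),np.sin(a),0]);Z=np.array([0,0,-1.]);X=np.cross(Y,Z)
    D=np.stack([X,Y,Z],1); rv=np.degrees(R.from_matrix(Rm.T@D).as_rotvec())
    print("t",round(s["clock"],3),"pos",p.round(4),"shift tool",d.round(4),"turn",rv.round(2),"F",np.round(s["contact_force"],2),"M",np.round(s["moment"],2),"w",round(s["width"],4))
E
python3 - <<'E'
from h import *
for n in ["top","scene"]:
    f=np.load(n+"0.npz");p,d=f['p'],f['d'];C=cloud(n,d);hsv=cv2.cvtColor(p,cv2.COLOR_RGB2HSV)
    near=(np.abs(C[...,0]-.545)<.13)&(np.abs(C[...,1]-.169)<.11)
    white=(hsv[...,1]<60)&(hsv[...,2]>110)&near&(C[...,2]>.025)
    nl,lab,stt,cen=cv2.connectedComponentsWithStats(white.astype(np.uint8))
    ms=[]
    for i in range(1,nl):
        if stt[i,4]>100:
            q=(lab==i)&(C[...,2]>.032); v,u=np.nonzero(q); 
            xy=rays(n,np.c_[u,v],.036); r=cv2.minAreaRect((xy*1000).astype(np.float32)); 
            vx=cv2.fitLine((xy*1000).astype(np.float32),cv2.DIST_HUBER,0,.01,.01).ravel()
            print(n,i,q.sum(),"rect",np.round(r[0],1),np.round(r[1],1),round(r[2],2),"line",np.degrees(np.arctan2(vx[1],vx[0])).round(2))
            ms.append(r[0])
    lil=(np.abs(C[...,0]-.54)<.05)&(np.abs(C[...,1]+.16)<.1)&(C[...,2]>.035)&(C[...,2]<.055)&(hsv[...,2]>110)
    v,u=np.nonzero(lil);xy=rays(n,np.c_[u,v],.047).astype(np.float32)*1000;print("bar",len(v),cv2.minAreaRect(xy),cv2.fitLine(xy,cv2.DIST_HUBER,0,.01,.01).ravel())
    g=(np.abs(C[...,0]-.54)<.03)&(np.abs(C[...,1]+.16)<.04)&(C[...,2]>.102)
    v,u=np.nonzero(g);xy=rays(n,np.c_[u,v],.107).astype(np.float32)*1000;print("grip",len(v),cv2.minAreaRect(xy))
rel([.5395,-.160,.18],-2.6)
E
```

```text
top 1 336 rect [551.6  90.2] [212.2  14.5] 5.46 line 5.28
top 4 359 rect [536.9 246.9] [211.8  17.3] 4.5 line 5.04
top 9 42 rect [558.7 181.6] [ 8.  83.5] 44.12 line -44.18
top 13 34 rect [503.7 173.6] [ 6.8 86.8] 44.73 line -46.1
bar 243 ((540.2279052734375, -157.86965942382812), (171.1397247314453, 55.30023956298828), 86.54325866699219) [ 4.1869037e-02  9.9912310e-01  5.3862781e+02 -1.5712180e+02]
grip 165 ((538.7301025390625, -160.56129455566406), (23.514572143554688, 49.59567642211914), 1.2884846925735474)
scene 1 190 rect [538. 250.] [213.   17.7] 5.36 line 5.2
scene 6 228 rect [552.8  92.2] [212.1  16.6] 5.63 line 5.46
bar 194 ((550.75927734375, -162.62338256835938), (175.14816284179688, 57.82329559326172), 86.60043334960938) [ 4.0210802e-02  9.9919122e-01  5.4140289e+02 -1.6216544e+02]
grip 136 ((543.5582275390625, -161.7122039794922), (52.2241325378418, 29.80515480041504), 87.72865295410156)
t 0.1 pos [ 0.2136 -0.5334  0.2305] shift tool [ 0.4413 -0.2254  0.051 ] turn [-8.000e-02 -6.000e-02 -6.558e+01] F [-0.24 -0.48 -0.84] M [-0.04  0.06  0.01] w 0.0849
```

Call:
{"name": "drive_tool", "arguments": {"motion": "0 0 -9.4 0 0 0 100;0 0 -9.4 0 0 0 100;0 0 -9.4 0 0 0 100;0 0 -9.4 0 0 0 100;0 0 -9.4 0 0 0 100;0 0 -9.4 0 0 0 100;0 0 -9.4 0 0 0 100"}}

```text
clock: 0.98
position: [0.2129, -0.5309, 0.2266]
ee_rot: [-0.004, 0.708, 0.706, 0.003]
contact_force: [0.1, -0.1, -0.2]
width: 0.0857
```

```bash
python3 -c "
from h import *
rel([.5397,-.160,.18],-2.5)"
```

```text
t 0.975 pos [ 0.2129 -0.5309  0.2266] shift tool [0.3716 0.3256 0.0494] turn [-0.16 -0.56  2.3 ] F [ 0.11 -0.11 -0.2 ] M [ 0.01 -0.02 -0.01] w 0.0857
```

Call:
{"name": "drive_tool", "arguments": {"motion": "0 0 1 0.041 0.036 0.005 100;0 0 1 0.041 0.036 0.005 100;0 0 0 0.041 0.036 0.005 100;0 0 0 0.041 0.036 0.005 100;0 0 0 0.041 0.036 0.005 100;0 0 0 0.041 0.036 0.005 100;0 0 0 0.041 0.036 0.005 100;0 0 0 0.041 0.036 0.005 100;0 0 0 0.020 0.018 0 100;0 0 0 0 0 0 100", "newtons": 60}}

```text
clock: 2.22
position: [0.5384, -0.1829, 0.183]
ee_rot: [-0.007, 0.722, 0.692, 0.002]
contact_force: [0.0, 0.2, -0.3]
width: 0.0855
```

```bash
python3 -c "
from h import *
rel([.5397,-.160,.14],-2.5)"
```

```text
t 2.225 pos [ 0.5384 -0.1829  0.183 ] shift tool [0.0224 0.0007 0.0433] turn [-0.41 -0.71  0.12] F [ 0.05  0.24 -0.28] M [-0.02 -0.02 -0.  ] w 0.0855
```

Call:
{"name": "drive_tool", "arguments": {"motion": "-0.4 -0.7 0 0.022 0 0.01 100;0 0 0 0 0 0.03 100;0 0 0 0 0 0 100"}}

```text
clock: 2.6
position: [0.537, -0.1624, 0.1421]
ee_rot: [-0.0, 0.722, 0.692, -0.002]
contact_force: [-0.6, -0.1, -0.2]
width: 0.0854
```

```bash
python3 - <<'E'
from h import *
rel([.5397,-.160,.064],-2.5)
for n in ["scene","top"]:
    p,d=get_image(n); C=cv2.resize(p[130:280,180:330] if n=="scene" else p[190:270,335:425],None,fx=4,fy=4,interpolation=cv2.INTER_CUBIC); cv2.imwrite(f"pics/a_{n}.png",C[:,:,::-1])
E
```

```text
t 2.6 pos [ 0.537  -0.1624  0.1421] shift tool [0.0027 0.0028 0.0781] turn [-0.15  0.1   0.07] F [-0.61 -0.06 -0.24] M [ 0.01 -0.01 -0.04] w 0.0854
```

View pics/a_scene.png

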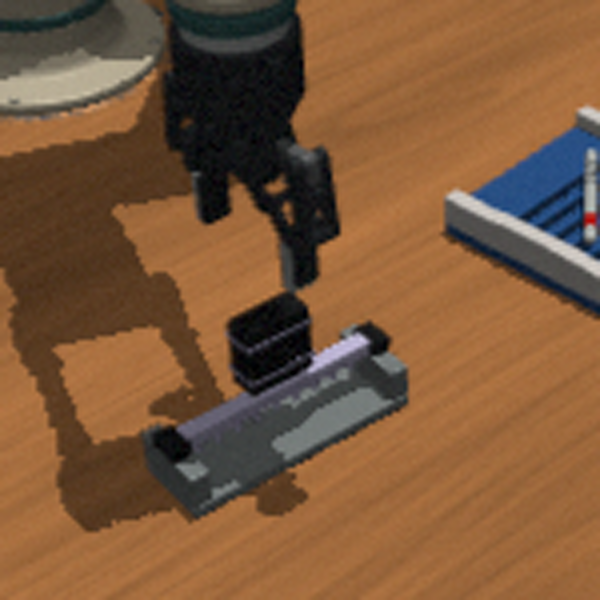

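The gripper straddles the grip block, which is at (270,340) in this crop, with one finger ahead and one behind. I'll centre it and go down.

Call:
{"name": "drive_tool", "arguments": {"motion": "0 0 0 0.0025 0.003 0.02 100;0 0 0 0 0 0.03 100;0 0 0 0 0 0.026 100;0 0 0 0 0 0 100"}}

```text
clock: 3.2
position: [0.5467, -0.1664, 0.0735]
ee_rot: [0.008, 0.723, 0.69, 0.002]
contact_force: [-0.3, 1.0, 0.5]
width: 0.0851
```

```bash
python3 -c "
from h import *
rel([.5397,-.160,.064],-2.5)"
```

```text
t 3.2 pos [ 0.5467 -0.1664  0.0735] shift tool [ 0.0062 -0.0074  0.0093] turn [ 0.83  0.51 -0.17] F [-0.35  0.98  0.47] M [ 0.01  0.05 -0.02] w 0.0851
```

Call:
{"name": "drive_tool", "arguments": {"motion": "0.4 0.25 0 0.003 -0.004 0.003 100;0.4 0.25 0 0.003 -0.0035 0.003 100;0 0 0 0 0 0.003 100;0 0 0 0 0 0 100"}}

```text
clock: 3.7
position: [0.5416, -0.1615, 0.0683]
ee_rot: [0.003, 0.724, 0.69, 0.001]
contact_force: [-0.1, 0.9, 0.4]
width: 0.0854
```

```bash
python3 -c "
from h import *
rel([.5397,-.160,.064],-2.5)"
```

```text
t 3.7 pos [ 0.5416 -0.1615  0.0683] shift tool [ 0.0014 -0.002   0.0043] turn [ 0.39  0.14 -0.22] F [-0.09  0.86  0.36] M [ 0.05 -0.01  0.01] w 0.0854
```

Call:
{"name": "drive_tool", "arguments": {"motion": "0.4 0.15 -0.2 0.0015 -0.002 0.003 100;0 0 0 0 0 0.002 100;0 0 0 0 0 0 100"}}

```text
clock: 4.08
position: [0.5398, -0.1598, 0.0632]
ee_rot: [-0.0, 0.722, 0.692, 0.0]
contact_force: [-1.1, -0.3, 0.3]
width: 0.0851
```

```bash
python3 -c "
from h import *
rel([.5397,-.160,.064],-2.5)"
```

```text
t 4.075 pos [ 0.5398 -0.1598  0.0632] shift tool [-0.0002 -0.0001 -0.0008] turn [-0.01 -0.01  0.01] F [-1.08 -0.31  0.32] M [-0.04  0.01  0.03] w 0.0851
```

Call:
{"name": "drive_tool", "arguments": {"motion": "0 0 0 0 0 0 40;0 0 0 0 0 0 20;0 0 0 0 0 0 10;0 0 0 0 0 0 5;0 0 0 0 0 0 5;0 0 0 0 0 0 5", "newtons": 80}}

```text
clock: 4.82
position: [0.5399, -0.1599, 0.0634]
ee_rot: [-0.0, 0.722, 0.692, 0.0]
contact_force: [-0.6, 0.1, 0.8]
width: 0.0233
```

```bash
python3 -c "
from h import *
rel([.5397,-.160,.064],-2.5)"
```

```text
t 4.825 pos [ 0.5399 -0.1599  0.0634] shift tool [-0.0002 -0.0002 -0.0006] turn [ 0.   -0.01  0.  ] F [-0.57  0.15  0.82] M [-0.01 -0.04  0.01] w 0.0233
```

Call:
{"name": "drive_tool", "arguments": {"motion": "0 0 0 0 0 -0.01 5;0 0 0 0 0 -0.02 5;0 0 0 0 0 -0.03 5;0 0 0 0 0 -0.03 5;0 0 0 0 0 -0.02 5;0 0 0 0 0 0 5"}}

```text
clock: 5.58
position: [0.5392, -0.1595, 0.1778]
ee_rot: [-0.001, 0.722, 0.692, -0.0]
contact_force: [-0.2, -0.3, -0.9]
width: 0.0231
```

```bash
python3 - <<'E'
from h import *
rel([.4554,.1611,.15],5.35)
for n in ["scene"]:
    p,d=get_image(n); C=cv2.resize(p[130:280,180:380] ,None,fx=4,fy=4,interpolation=cv2.INTER_CUBIC); cv2.imwrite(f"pics/b_{n}.png",C[:,:,::-1])
rel([.4554,.1611,.15],5.35)
E
```

```text
t 5.575 pos [ 0.5392 -0.1595  0.1778] shift tool [ 0.3167 -0.0976  0.0281] turn [-0.08 -0.04 -7.83] F [-0.21 -0.3  -0.87] M [ 0.02  0.04 -0.06] w 0.0231
t 5.625 pos [ 0.5385 -0.1593  0.1767] shift tool [ 0.3164 -0.0969  0.0275] turn [-0.19 -0.09 -7.84] F [-0.34 -0.39 -2.19] M [-0.    0.04 -0.01] w 0.0233
```

View pics/b_scene.png

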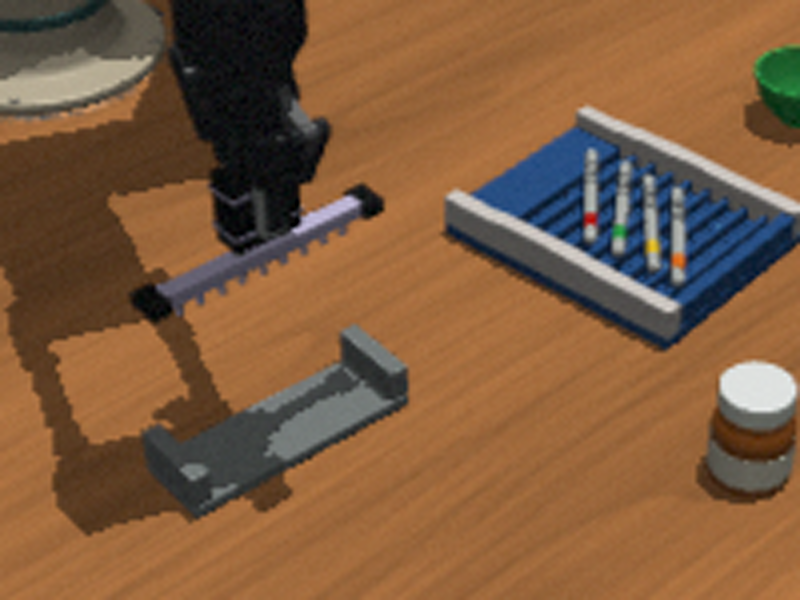

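The rake is held level and clear of the rest, and the rest's rails are empty. I'll carry it to the landing.

Call:
{"name": "drive_tool", "arguments": {"motion": "0 0 -1.3 0.032 -0.009 0 5;0 0 -1.3 0.032 -0.009 0 5;0 0 -1.3 0.032 -0.009 0 5;0 0 -1.3 0.032 -0.009 0 5;0 0 -1.3 0.032 -0.009 0 5;0 0 -1.3 0.032 -0.009 0 5;0 0 0 0.03 -0.009 0 5;0 0 0 0.03 -0.009 0 5;0 0 0 0.03 -0.009 0 5;0 0 0 0.015 -0.004 0 5;0 0 0 0 0 0 5"}}

```text
clock: 7.0
position: [0.4292, 0.1417, 0.1654]
ee_rot: [-0.011, 0.672, 0.74, -0.008]
contact_force: [0.2, -0.6, -1.7]
width: 0.0232
```

```bash
python3 - <<'E'
from h import *
rel([.4554,.1611,.12],5.35)
E
```

```text
t 7.0 pos [0.4292 0.1417 0.1654] shift tool [0.0166 0.0292 0.0447] turn [-1.59 -0.32  0.12] F [ 0.17 -0.6  -1.7 ] M [-0.01 -0.03  0.02] w 0.0232
```

Call:
{"name": "drive_tool", "arguments": {"motion": "-0.8 -0.2 0 0.006 0.01 0.01 5;-0.8 -0.1 0 0.006 0.01 0.01 5;0 0 0 0.004 0.007 0.01 5;0 0 0 0 0 0 5"}}

```text
clock: 7.5
position: [0.4578, 0.1586, 0.1319]
ee_rot: [0.001, 0.674, 0.739, 0.0]
contact_force: [-0.7, -0.6, -2.0]
width: 0.0231
```

```bash
python3 - <<'E'
from h import *
rel([.4554,.1611,.09],5.35)
E
```

```text
t 7.5 pos [0.4578 0.1586 0.1319] shift tool [ 0.0028 -0.0022  0.0419] turn [ 0.12  0.1  -0.05] F [-0.75 -0.58 -2.04] M [0.03 0.04 0.02] w 0.0231
```

Call:
{"name": "drive_tool", "arguments": {"motion": "0 0 0 0.0025 -0.003 0.01 5;0 0 0 0 0 0.012 5;0 0 0 0 0 0.012 5;0 0 0 0 0 0.006 5;0 0 0 0 0 0 5"}}

```text
clock: 8.12
position: [0.4538, 0.16, 0.0887]
ee_rot: [0.001, 0.674, 0.739, -0.001]
contact_force: [-0.3, 0.2, -1.7]
width: 0.0232
```

```bash
python3 - <<'E'
from h import *
rel([.4554,.1611,.0634],5.35)
for n in ["scene","top"]:
    p,d=get_image(n); np.savez(f"c_{n}.npz",p=p,d=d);C=cv2.resize(p[110:240,260:410] if n=="scene" else p[180:290,210:310],None,fx=5,fy=4.5 if n=="scene" else 5,interpolation=cv2.INTER_CUBIC); cv2.imwrite(f"pics/c_{n}.png",C[:,:,::-1])
E
```

```text
t 8.125 pos [0.4538 0.16   0.0887] shift tool [0.001  0.0016 0.0253] turn [ 0.03  0.13 -0.11] F [-0.3   0.15 -1.73] M [ 0.02 -0.07  0.  ] w 0.0232
```

View pics/c_scene.png

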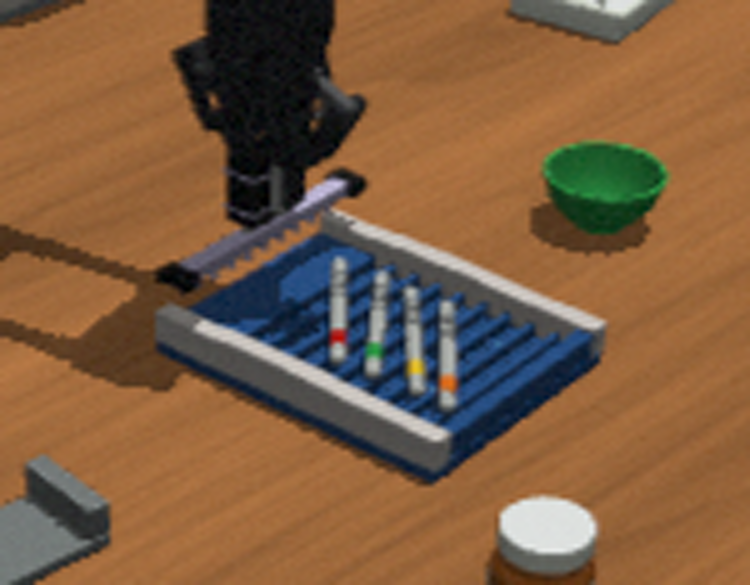

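View pics/c_top.png

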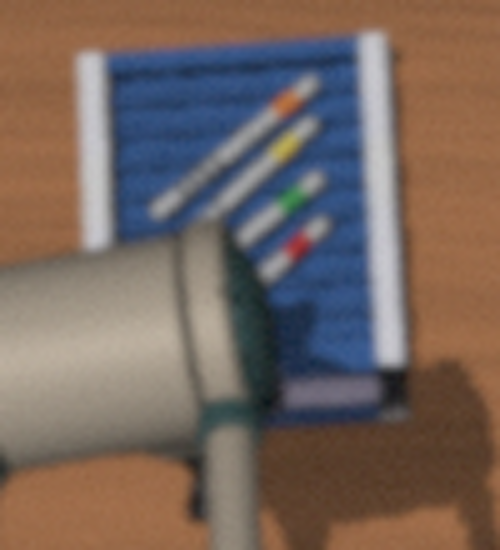

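The rake is square over the landing end. Its shoes are above both rail ends, at about (180,275) and (348,183) in the scene crop, and no handle is under it. I'll lower it.

Call:
{"name": "drive_tool", "arguments": {"motion": "0 0 0 0.001 0.0015 0.007 5;0 0 0 0 0 0.007 5;0 0 0 0 0 0.005 5;0 0 0 0 0 0.002 5;0 0 0 0 0 0 5"}}

```text
clock: 8.85
position: [0.4566, 0.1614, 0.0675]
ee_rot: [0.002, 0.674, 0.739, 0.001]
contact_force: [0.6, -0.0, -1.7]
width: 0.0233
```

```bash
python3 - <<'E'
from h import *
rel([.4554,.1611,.0634],5.35)
E
```

```text
t 8.85 pos [0.4566 0.1614 0.0675] shift tool [-0.0002 -0.0012  0.0041] turn [ 0.2   0.11 -0.1 ] F [ 0.59 -0.02 -1.67] M [0.02 0.07 0.02] w 0.0233
```

Call:
{"name": "drive_tool", "arguments": {"motion": "0.2 0.1 0 0 -0.001 0.001 5;0 0 0 0 0 0.001 5;0 0 0 0 0 0.001 5;0 0 0 0 0 0 5"}}

```text
clock: 9.35
position: [0.4558, 0.1614, 0.0647]
ee_rot: [0.0, 0.674, 0.739, 0.0]
contact_force: [0.3, -0.2, -1.5]
width: 0.0232
```

```bash
python3 - <<'E'
from h import *
rel([.4554,.1611,.0634],5.35)
E
```

```text
t 9.35 pos [0.4558 0.1614 0.0647] shift tool [-0.0003 -0.0005  0.0013] turn [ 0.04  0.   -0.1 ] F [ 0.28 -0.16 -1.47] M [-0.01  0.01 -0.06] w 0.0232
```

Call:
{"name": "drive_tool", "arguments": {"motion": "0 0 0 0 0 0.001 5;0 0 0 0 0 0.0005 5;0 0 0 0 0 0 5"}}

```text
clock: 9.72
position: [0.4559, 0.1614, 0.0634]
ee_rot: [0.0, 0.674, 0.739, 0.0]
contact_force: [-0.5, -0.1, 0.1]
width: 0.0231
```

```bash
python3 - <<'E'
from h import *
rel([.4554,.1611,.0634],5.35)
E
```

```text
t 9.725 pos [0.4559 0.1614 0.0634] shift tool [-0.0002 -0.0005 -0.    ] turn [ 0.05  0.   -0.1 ] F [-0.48 -0.07  0.08] M [ 0.    0.08 -0.02] w 0.0231
```

Call:
{"name": "drive_tool", "arguments": {"motion": "0 0 0 0 0 0.0005 5;0 0 0 0 0 0 5;0 0 0 0 0 0 5"}}

```text
clock: 10.1
position: [0.4559, 0.1614, 0.0633]
ee_rot: [0.0, 0.674, 0.739, 0.0]
contact_force: [0.7, 0.5, 1.1]
width: 0.023
```

```bash
cat >> h.py <<'E'
def comb(z=.063):
    s,p,Rm=st();a=np.radians(5.35);c,n=np.cos(a),np.sin(a);D=p[:2]-np.array([.545,.1695]);
    print("tray x,y mm",(1000*np.array([c*D[0]+n*D[1],-n*D[0]+c*D[1]])).round(1))
    rel([.545+.077*c,.1695+.077*n,z],5.35)
E
python3 -c "
from h import *
comb()"
```

```text
tray x,y mm [-89.4   0.2]
t 10.1 pos [0.4559 0.1614 0.0633] shift tool [0.     0.1664 0.0005] turn [ 0.07  0.   -0.1 ] F [0.67 0.49 1.08] M [-0.03  0.09 -0.  ] w 0.023
```

Call:
{"name": "drive_tool", "arguments": {"motion": "0 0 0 0 0 0.0006 5;0 0 0 0 0 0 5"}}

```text
clock: 10.35
position: [0.4559, 0.1614, 0.0631]
ee_rot: [0.0, 0.674, 0.739, 0.001]
contact_force: [-1.4, -0.2, 3.3]
width: 0.0231
```

```bash
python3 -c "
from h import *
comb()"
```

```text
tray x,y mm [-89.4   0.2]
t 10.35 pos [0.4559 0.1614 0.0631] shift tool [0.     0.1664 0.0003] turn [ 0.08  0.   -0.1 ] F [-1.42 -0.19  3.35] M [-0.05  0.21 -0.04] w 0.0231
```

Call:
{"name": "drive_tool", "arguments": {"motion": "0 0 0 0 0.003 0 5;0 0 0 0 0.003 0 5;0 0 0 0 0.003 0 5"}}

```text
clock: 10.72
position: [0.4618, 0.1619, 0.0627]
ee_rot: [-0.002, 0.674, 0.739, -0.002]
contact_force: [-5.4, -0.5, 6.0]
width: 0.0232
```

```bash
python3 -c "
from h import *
comb()"
```

```text
tray x,y mm [-83.6   0.2]
t 10.725 pos [0.4618 0.1619 0.0627] shift tool [ 0.      0.1606 -0.0013] turn [-0.34  0.01 -0.1 ] F [-5.41 -0.5   5.97] M [-0.    0.87  0.03] w 0.0232
```

Call:
{"name": "drive_tool", "arguments": {"motion": "-0.2 0 0 0 0.003 -0.0002 5;-0.1 0 0 0 0.003 -0.0001 5;-0.1 0 0 0 0.003 -0.0001 5"}}

```text
clock: 11.1
position: [0.4682, 0.1625, 0.0628]
ee_rot: [-0.002, 0.674, 0.739, -0.002]
contact_force: [-4.9, -0.7, 6.0]
width: 0.0232
```

```bash
python3 -c "
from h import *
comb()"
```

```text
tray x,y mm [-77.1   0.2]
t 11.1 pos [0.4682 0.1625 0.0628] shift tool [ 0.      0.1541 -0.0011] turn [-0.32  0.02 -0.1 ] F [-4.87 -0.71  5.96] M [-0.05  0.81  0.03] w 0.0232
```

Call:
{"name": "drive_tool", "arguments": {"motion": "-0.1 0 0 0 0.0035 -0.0003 5;-0.1 0 0 0 0.0035 -0.0002 5;-0.1 0 0 0 0.0035 -0.0002 5;-0.1 0 0 0 0.0035 -0.0002 5"}}

```text
clock: 11.6
position: [0.4748, 0.1631, 0.0628]
ee_rot: [-0.005, 0.674, 0.739, -0.006]
contact_force: [-6.8, 0.8, 7.8]
width: 0.0233
```

```bash
python3 -c "
from h import *
comb()"
```

```text
tray x,y mm [-70.5   0.1]
t 11.6 pos [0.4748 0.1631 0.0628] shift tool [ 1.000e-04  1.475e-01 -2.500e-03] turn [-0.91  0.05 -0.09] F [-6.79  0.82  7.77] M [-0.07  1.36  0.06] w 0.0233
```

Call:
{"name": "drive_tool", "arguments": {"motion": "-0.5 0 0 0 0.003 -0.0006 5;-0.4 0 0 0 0.003 -0.0004 5;-0.4 0 0 0 0.003 -0.0003 5"}}

```text
clock: 11.98
position: [0.4782, 0.1634, 0.0633]
ee_rot: [-0.001, 0.674, 0.739, -0.002]
contact_force: [-4.3, -1.0, 5.9]
width: 0.0232
```

```bash
python3 -c "
from h import *
comb()"
```

```text
tray x,y mm [-67.1   0.1]
t 11.975 pos [0.4782 0.1634 0.0633] shift tool [ 1.000e-04  1.441e-01 -5.000e-04] turn [-0.32  0.08 -0.07] F [-4.31 -0.97  5.93] M [0.05 1.04 0.06] w 0.0232
```

Call:
{"name": "drive_tool", "arguments": {"motion": "-0.3 0 0 0 0.004 -0.0003 5;-0.3 0 0 0 0.004 -0.0003 5;-0.3 0 0 0 0.004 -0.0003 5"}}

```text
clock: 12.35
position: [0.4835, 0.1638, 0.0633]
ee_rot: [-0.001, 0.674, 0.739, -0.002]
contact_force: [-6.2, -0.3, 7.5]
width: 0.0232
```

```bash
python3 -c "
from h import *
comb()"
```

```text
tray x,y mm [-61.8   0.1]
t 12.35 pos [0.4835 0.1638 0.0633] shift tool [-0.      0.1388 -0.0003] turn [-0.26  0.1  -0.04] F [-6.24 -0.34  7.48] M [-0.03  1.32  0.1 ] w 0.0232
```

Call:
{"name": "drive_tool", "arguments": {"motion": "-0.3 0 0 0 0.004 -0.0006 5;-0.3 0 0 0 0.004 -0.0005 5;-0.3 0 0 0 0.004 -0.0004 5"}}

```text
clock: 12.72
position: [0.4898, 0.1644, 0.064]
ee_rot: [0.0, 0.673, 0.739, -0.001]
contact_force: [-5.7, 0.1, 5.5]
width: 0.0231
```

```bash
python3 -c "
from h import *
comb()"
```

```text
tray x,y mm [-55.4   0.1]
t 12.725 pos [0.4898 0.1644 0.064 ] shift tool [-1.000e-04  1.324e-01  8.000e-04] turn [-0.08  0.13  0.01] F [-5.65  0.1   5.5 ] M [0.05 0.99 0.13] w 0.0231
```

Call:
{"name": "drive_tool", "arguments": {"motion": "-0.2 0 0 0 0.004 -0.0004 5;-0.2 0 0 0 0.004 -0.0004 5;-0.2 0 0 0 0.004 -0.0004 5"}}

```text
clock: 13.1
position: [0.4968, 0.1651, 0.0644]
ee_rot: [0.0, 0.673, 0.74, -0.002]
contact_force: [-5.9, -0.4, 6.4]
width: 0.0233
```

```bash
python3 -c "
from h import *
comb()
p,d=get_image('scene'); C=cv2.resize(p[110:240,260:410],None,fx=5,fy=4.5,interpolation=cv2.INTER_CUBIC); cv2.imwrite('pics/d1.png',C[:,:,::-1])
"
```

```text
tray x,y mm [-48.4   0.1]
t 13.1 pos [0.4968 0.1651 0.0644] shift tool [-0.0003  0.1254  0.0011] turn [-0.15  0.15  0.06] F [-5.9  -0.36  6.4 ] M [0.05 1.09 0.15] w 0.0233
```

View pics/d1.png

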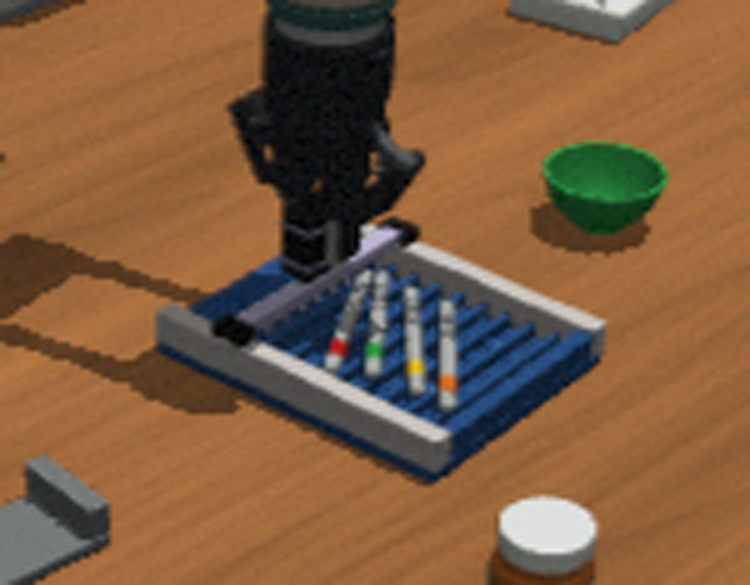

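The red handle, at (350,320), is turning under the tines and touches green's far end. The shoes ride on both rails.

Call:
{"name": "drive_tool", "arguments": {"motion": "-0.25 0.05 0.05 -0.0001 0.004 -0.0004 5;-0.25 0.05 0 0 0.004 -0.0004 5;-0.2 0.05 0 0 0.004 -0.0003 5"}}

```text
clock: 13.52
position: [0.5058, 0.166, 0.0649]
ee_rot: [0.001, 0.673, 0.74, 0.001]
contact_force: [-3.4, -0.3, 3.6]
width: 0.0232
```

```bash
python3 -c "
from h import *
comb()"
```

```text
tray x,y mm [-39.3   0.2]
t 13.525 pos [0.5058 0.166  0.0649] shift tool [-0.0002  0.1163  0.0022] turn [ 0.13 -0.01  0.04] F [-3.38 -0.29  3.62] M [-0.05  0.65  0.03] w 0.0232
```

Call:
{"name": "drive_tool", "arguments": {"motion": "-0.1 0 0 0 0.004 0 5;-0.1 0 0 0 0.004 -0.0002 5;-0.1 0 0 0 0.004 -0.0002 5"}}

```text
clock: 13.9
position: [0.5186, 0.1672, 0.0651]
ee_rot: [0.003, 0.673, 0.74, 0.003]
contact_force: [-2.1, 0.1, 3.2]
width: 0.0234
```

```bash
python3 -c "
from h import *
comb()"
```

```text
tray x,y mm [-26.5   0.2]
t 13.9 pos [0.5186 0.1672 0.0651] shift tool [-0.0002  0.1035  0.0029] turn [ 0.43 -0.01  0.03] F [-2.06  0.14  3.22] M [-0.01  0.51  0.01] w 0.0234
```

Call:
{"name": "drive_tool", "arguments": {"motion": "0.2 0 0 0 0.003 0 5;0.1 0 0 0 0.003 0 5;0 0 0 0 0.003 0 5"}}

```text
clock: 14.28
position: [0.5264, 0.1681, 0.0647]
ee_rot: [-0.001, 0.673, 0.74, -0.001]
contact_force: [-7.8, 0.2, 6.4]
width: 0.023
```

```bash
python3 -c "
from h import *
comb()
p,d=get_image('scene'); C=cv2.resize(p[110:240,260:410],None,fx=5,fy=4.5,interpolation=cv2.INTER_CUBIC); cv2.imwrite('pics/d2.png',C[:,:,::-1])
"
```

```text
tray x,y mm [-18.7   0.4]
t 14.275 pos [0.5264 0.1681 0.0647] shift tool [-0.0004  0.0957  0.0014] turn [-0.15 -0.02  0.03] F [-7.83  0.21  6.36] M [-0.    1.72  0.09] w 0.023
```

View pics/d2.png

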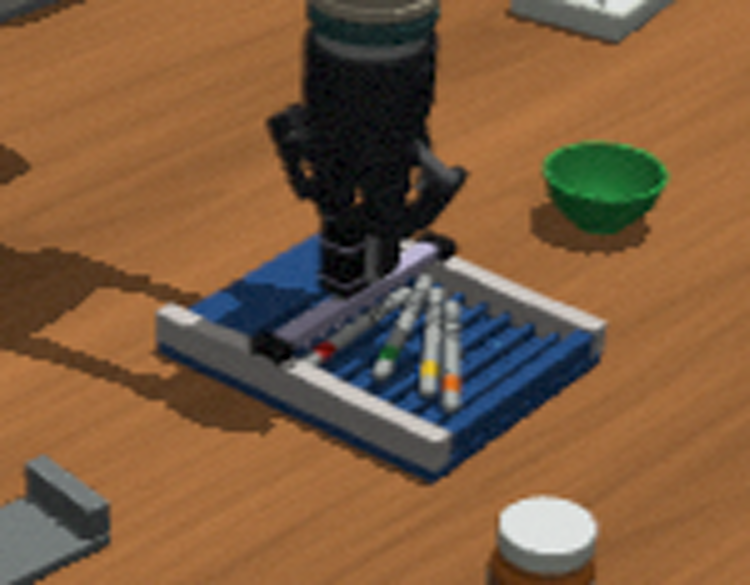

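Red is now nearly parallel and dropping into a groove, at (325,350) to (400,300). Green, yellow and orange are bunched ahead of it. The drag rose a little, so I'll ease the press and continue.

Call:
{"name": "drive_tool", "arguments": {"motion": "-0.2 0 0 0 0.003 -0.0003 5;-0.2 0 0 0 0.003 -0.0002 5;-0.2 0 0 0 0.003 -0.0002 5"}}

```text
clock: 14.7
position: [0.5267, 0.1682, 0.0646]
ee_rot: [-0.004, 0.673, 0.74, -0.004]
contact_force: [-7.8, -0.5, 7.8]
width: 0.0233
```

```bash
python3 -c "
from h import *
comb()"
```

```text
tray x,y mm [-18.3   0.4]
t 14.7 pos [0.5267 0.1682 0.0646] shift tool [-0.0005  0.0953  0.0005] turn [-0.65  0.02  0.07] F [-7.81 -0.52  7.79] M [-0.1   1.64  0.04] w 0.0233
```

It is no longer advancing, so this looks like a pinch. I'll back off a little and come again.

Call:
{"name": "drive_tool", "arguments": {"motion": "-0.3 0 0 0 -0.003 -0.0004 5;-0.2 0 0 0 -0.003 -0.0002 5;0 0 0 0 0 0 5"}}

```text
clock: 15.08
position: [0.5237, 0.1679, 0.0654]
ee_rot: [0.001, 0.673, 0.74, 0.001]
contact_force: [-0.8, -0.6, -0.1]
width: 0.0232
```

```bash
python3 -c "
from h import *
comb()
p,d=get_image('scene'); C=cv2.resize(p[140:220,290:390],None,fx=8,fy=7,interpolation=cv2.INTER_CUBIC); cv2.imwrite('pics/d3.png',C[:,:,::-1])
"
```

```text
tray x,y mm [-21.4   0.4]
t 15.075 pos [0.5237 0.1679 0.0654] shift tool [-0.0005  0.0984  0.0028] turn [0.23 0.01 0.08] F [-0.75 -0.55 -0.11] M [0.07 0.19 0.04] w 0.0232
```

View pics/d3.png

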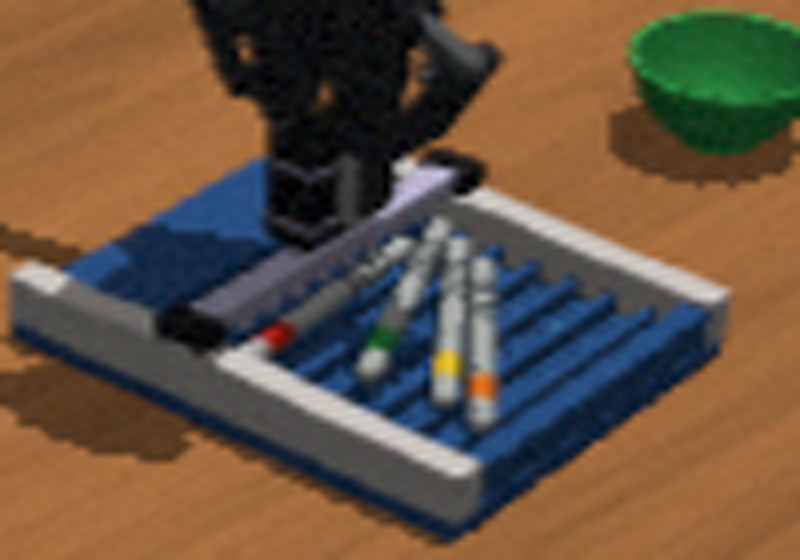

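Press is still light, about 1.5 N. Red is almost parallel, with its far end against green. Coming again.

Call:
{"name": "drive_tool", "arguments": {"motion": "0 0 0 0 0.002 0.0003 5;-0.1 0 0 0 0.003 0 5;-0.2 0 0 0 0.004 -0.0002 5;-0.2 0 0 0 0.004 -0.0002 5"}}

```text
clock: 15.62
position: [0.5262, 0.1683, 0.0645]
ee_rot: [-0.004, 0.673, 0.74, -0.004]
contact_force: [-8.4, -0.4, 7.3]
width: 0.0231
```

```bash
python3 -c "
from h import *
comb()"
```

```text
tray x,y mm [-18.9   0.6]
t 15.625 pos [0.5262 0.1683 0.0645] shift tool [-0.0007  0.0959  0.0005] turn [-0.64  0.03  0.1 ] F [-8.41 -0.42  7.27] M [-0.01  1.78  0.03] w 0.0231
```

```bash
python3 -c "
from h import *
p,d=get_image('scene'); C=cv2.resize(p[155:210,300:380],None,fx=10,fy=10,interpolation=cv2.INTER_CUBIC); cv2.imwrite('pics/d4.png',C[:,:,::-1])
p,d=get_image('top'); C=cv2.resize(p[180:275,220:300],None,fx=6,fy=6,interpolation=cv2.INTER_CUBIC); cv2.imwrite('pics/d4t.png',C[:,:,::-1])
comb()
"
```

```text
tray x,y mm [-18.8   0.6]
t 15.725 pos [0.5262 0.1683 0.0646] shift tool [-0.0007  0.0958  0.0005] turn [-0.64  0.04  0.11] F [-7.49  0.22  7.61] M [-0.04  1.7   0.13] w 0.0229
```

View pics/d4.png

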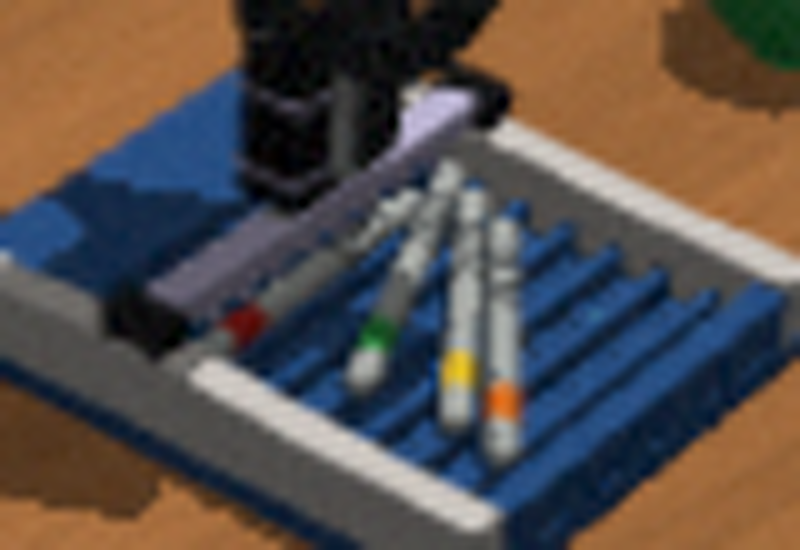

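View pics/d4t.png

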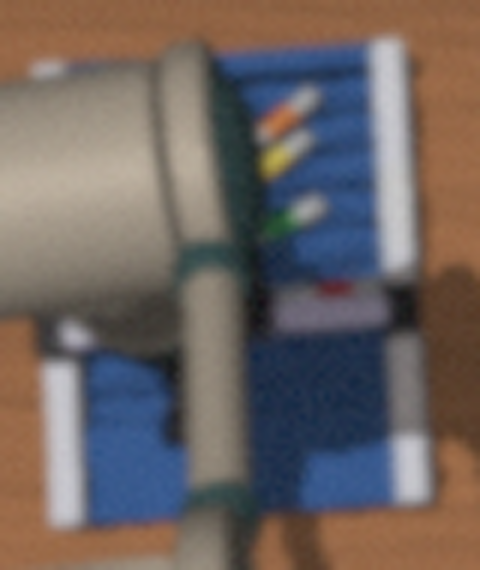

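```bash
cat >> h.py <<'E'
def tr(P):
    a=np.radians(5.35);c,n=np.cos(a),np.sin(a);D=np.array(P)[:2]-np.array([.545,.1695]);return (1000*np.array([c*D[0]+n*D[1],-n*D[0]+c*D[1]])).round(1)
E
python3 -c "
from h import *
for nm,u,v in [('redband',24.3,32.5),('redtip',19,36.),('redfar',40.3,20.2),('greenfar',45,17),('greentip',36.5,37.5),('yfar',47,20),('ytip',45.6,41.5),('ofar',50.3,22.7),('otip',50.2,45)]:
  print(nm,[tr(ray('scene',300+u,155+v,z)) for z in (.017,.022,.027)])
"
```

```text
redband [array([-17.8, -31.1]), array([-13.6, -36.4]), array([ -9.5, -41.8])]
redtip [array([-18.6, -55.4]), array([-14.4, -60.6]), array([-10.2, -65.8])]
redfar [array([-21.2,  53.1]), array([-17. ,  47.3]), array([-12.8,  41.4])]
greenfar [array([-20.8,  77.2]), array([-16.6,  71.2]), array([-12.4,  65.2])]
greentip [array([ 25.6, -26.5]), array([ 29.6, -31.8]), array([ 33.5, -37.2])]
yfar [array([-5.9, 68.1]), array([-1.8, 62.1]), array([ 2.2, 56.1])]
ytip [array([ 58.1, -24.1]), array([ 61.8, -29.6]), array([ 65.5, -35. ])]
ofar [array([10.7, 63.1]), array([14.7, 57.1]), array([18.7, 51.2])]
otip [array([ 78.5, -28.7]), array([ 82. , -34.1]), array([ 85.6, -39.5])]
```

Shoe friction is high: about 0.7 of the press makes up most of the drag. I'll reduce the press and come again.

Call:
{"name": "drive_tool", "arguments": {"motion": "-0.4 0 0 0 -0.002 -0.0005 5;-0.3 0 0 0 0.001 -0.0003 5;-0.2 0 0 -0.0003 0.004 -0.0002 5;-0.2 0 0 0 0.005 -0.0002 5"}}

```text
clock: 16.23
position: [0.5267, 0.1683, 0.0647]
ee_rot: [-0.003, 0.672, 0.74, -0.003]
contact_force: [-10.8, 0.3, 8.3]
width: 0.0232
```

```bash
python3 -c "
from h import *
comb()"
```

```text
tray x,y mm [-18.3   0.5]
t 16.225 pos [0.5267 0.1683 0.0647] shift tool [-0.0008  0.0953  0.0009] turn [-0.49  0.03  0.15] F [-10.79   0.32   8.25] M [0.06 2.27 0.21] w 0.0232
```

```bash
python3 -c "
from h import *
L=[get_image('scene') for _ in range(4)]
d=np.median([x[1] for x in L],0); p=L[0][0]; np.savez('e.npz',p=p,d=d)
C=cloud('scene',d); hsv=cv2.cvtColor(p,cv2.COLOR_RGB2HSV)
a=np.radians(5.35);c,n=np.cos(a),np.sin(a)
X=C[...,0]-.545;Y=C[...,1]-.1695; TX=(c*X+n*Y)*1000;TY=(-n*X+c*Y)*1000;Z=C[...,2]*1000
for nm,lo,hi in [('red',0,6),('green',50,70),('yel',22,32),('or',9,17)]:
  m=(hsv[...,0]>=lo)&(hsv[...,0]<=hi)&(hsv[...,1]>140)&(hsv[...,2]>60)&(np.abs(TX)<105)&(np.abs(TY)<70)&(Z>15)
  print(nm,m.sum(),TX[m].round(0)[:14],TY[m].round(0)[:14],Z[m].round(1)[:14])
# light low sat handle pixels near red
m=(hsv[...,1]<70)&(hsv[...,2]>70)&(np.abs(TX+15)<14)&(np.abs(TY)<66)&(Z<36)
o=np.argsort(TY[m]); 
for i in o[::3]: print(TX[m][i].round(1),TY[m][i].round(1),Z[m][i].round(1))
comb()
"
```

```text
red 8 [-8. -6. -9. -6. -5. -5. -5. -4.] [-45. -43. -54. -52. -49. -44. -54. -50.] [34.8 34.8 35.6 35.9 34.8 32.  34.4 32.3]
green 6 [23. 25. 23. 26. 29. 29.] [-22. -19. -27. -26. -25. -25.] [34.2 33.  33.2 33.5 34.9 30.8]
yel 10 [50. 51. 49. 55. 56. 56. 53. 56. 58. 47.] [-18. -15. -21. -24. -22. -15. -27. -26. -23.  -3.] [33.4 32.5 31.1 35.8 35.  31.3 33.2 33.5 33.1 16.4]
or 49 [-42.  10. -48. -44. -40. -39. -40. -40. -39. -38.  16. -37. -79. -83.] [-22.  42. -20. -24. -29. -30. -28. -29. -29. -31.  17. -31.   7. -10.] [354.1 329.1 240.5 240.6 240.3 238.1 234.  231.5 228.4 226.7 223.5 201.7
 166.3 162.1]
-7.3 -65.1 35.4
-2.3 -61.7 32.3
-5.1 -53.1 22.4
-9.8 -38.3 34.2
-9.5 -34.1 35.8
-7.9 -31.2 34.9
-4.8 -25.4 33.3
-25.0 -19.0 20.1
-10.4 -18.4 34.2
-16.9 -15.1 33.2
-11.9 -11.6 33.6
-9.2 -5.1 31.4
-7.8 -1.9 30.4
-8.4 8.6 32.0
-16.8 14.3 32.6
-10.0 21.0 28.4
-11.4 27.5 31.9
-10.6 31.7 30.1
-6.0 35.9 30.0
-3.4 37.2 34.2
-1.8 40.2 33.4
-3.9 42.9 34.8
-1.3 44.9 31.2
-17.7 45.6 34.7
-6.3 51.3 33.2
-5.5 55.6 31.3
-11.3 57.8 35.1
-10.7 62.4 33.0
tray x,y mm [-18.4   0.5]
t 16.425 pos [0.5267 0.1683 0.0648] shift tool [-0.0008  0.0954  0.001 ] turn [-0.48  0.03  0.17] F [-9.45  0.07  7.04] M [0.08 2.13 0.33] w 0.0233
```

Depth shows red still on the crest at tray x ≈ -10. Its far end is wedged on green, which bears on the +y wall. I'll back off, lead slightly with the +y side, press more lightly and come again.

Call:
{"name": "drive_tool", "arguments": {"motion": "-0.3 0 0 0 -0.004 -0.0003 5;-0.2 0 1 0 -0.002 -0.0003 5;0 0 0.8 -0.0005 0 0 5;0 0 0 0 0.002 0 5"}}

```text
clock: 16.92
position: [0.5241, 0.1676, 0.0652]
ee_rot: [0.001, 0.685, 0.729, 0.001]
contact_force: [-5.0, 0.8, 2.3]
width: 0.0231
```

```bash
python3 -c "
from h import *
comb()"
```

```text
tray x,y mm [-21.   0.]
t 16.925 pos [0.5241 0.1676 0.0652] shift tool [0.003  0.098  0.0025] turn [ 0.16  0.01 -1.78] F [-4.99  0.77  2.28] M [0.12 1.04 0.11] w 0.0231
```

Call:
{"name": "drive_tool", "arguments": {"motion": "-0.2 0 0 0.0001 0.005 -0.0003 5;-0.3 0 0 0.0001 0.006 -0.0005 5;-0.3 0 0 0.0001 0.006 -0.0005 5"}}

```text
clock: 17.3
position: [0.5256, 0.1677, 0.0645]
ee_rot: [-0.005, 0.684, 0.729, -0.007]
contact_force: [-10.9, -0.8, 9.7]
width: 0.0228
```

```bash
python3 -c "
from h import *
comb()"
```

```text
tray x,y mm [-19.5   0. ]
t 17.3 pos [0.5256 0.1677 0.0645] shift tool [ 0.0029  0.0965 -0.0002] turn [-1.02  0.08 -1.73] F [-10.94  -0.77   9.71] M [0.14 2.34 0.19] w 0.0228
```

Call:
{"name": "drive_tool", "arguments": {"motion": "-0.5 0 0 0 -0.005 -0.0005 5;-0.4 0 -1.2 0 -0.004 -0.0003 5;0 0 -1.2 0 0 0 5;0 0 -1.2 0.0005 0 0 5;0 0 -1.2 0 0 0 5;0 0 0 0 0 0 5"}}

```text
clock: 18.05
position: [0.5201, 0.1677, 0.0656]
ee_rot: [0.002, 0.651, 0.759, 0.001]
contact_force: [-1.2, -0.1, -0.5]
width: 0.0229
```

```bash
python3 -c "
from h import *
comb()
p,d=get_image('scene'); C=cv2.resize(p[155:210,300:380],None,fx=10,fy=10,interpolation=cv2.INTER_CUBIC); cv2.imwrite('pics/d5.png',C[:,:,::-1])
"
```

```text
tray x,y mm [-24.9   0.5]
t 18.05 pos [0.5201 0.1677 0.0656] shift tool [-0.0065  0.1017  0.0031] turn [0.27 0.12 3.4 ] F [-1.2  -0.12 -0.51] M [0.04 0.08 0.  ] w 0.0229
```

View pics/d5.png

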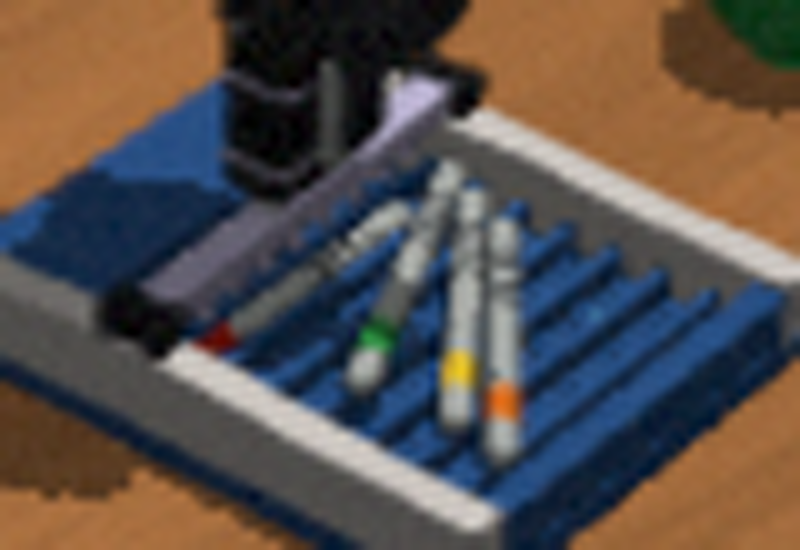

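```bash
python3 -c "
from h import *
for nm,u,v in [('redband',21.5,34),('mid',30.5,27.3),('redfar',40.,20.8),('greenband',37.7,33.5),('greenfar',45,17),('greentip',36.3,38)]:
  print(nm,[tr(ray('scene',300+u,155+v,z)) for z in (.017,.022,.027)])
"
```

```text
redband [array([-19.3, -42.6]), array([-15.2, -47.9]), array([-11. , -53.2])]
mid [array([-20.5,   2.6]), array([-16.3,  -3. ]), array([-12.1,  -8.5])]
redfar [array([-19.9,  49.9]), array([-15.7,  44. ]), array([-11.5,  38.2])]
greenband [array([16. , -8.1]), array([ 19.9, -13.6]), array([ 23.9, -19.1])]
greenfar [array([-20.8,  77.2]), array([-16.6,  71.2]), array([-12.4,  65.2])]
greentip [array([ 26.7, -28.8]), array([ 30.6, -34.2]), array([ 34.5, -39.6])]
```

```bash
python3 -c "
from h import *
L=[get_image('scene') for _ in range(4)]
d=np.median([x[1] for x in L],0); p=L[0][0]
C=cloud('scene',d); hsv=cv2.cvtColor(p,cv2.COLOR_RGB2HSV)
P,D=get_image('top'); cv2.imwrite('pics/d6t.png',cv2.resize(P[180:275,220:300],None,fx=7,fy=6,interpolation=cv2.INTER_CUBIC)[:,:,::-1])
CT=cloud('top',D)
def T(C):
  a=np.radians(5.35);c,n=np.cos(a),np.sin(a)
  X=C[...,0]-.545;Y=C[...,1]-.1695; return (c*X+n*Y)*1000,(-n*X+c*Y)*1000,C[...,2]*1000
X,Y,Z=T(C)
for v,u in [(189,321),(188,322),(185,326),(184,327),(182,330),(180,333),(179,335),(177,338),(176,339),(188,337),(190,337),(193,336),(181,341),(178,342)]:
  print((u,v),p[v,u],X[v,u].round(1),Y[v,u].round(1),Z[v,u].round(1))
hs=cv2.cvtColor(P,cv2.COLOR_RGB2HSV);X,Y,Z=T(CT)
m=((hs[...,0]<6)|(hs[...,0]>174))&(hs[...,1]>140)&(np.abs(X)<100)&(np.abs(Y)<70)
v,u=np.nonzero(m); print(len(v),[(a,b) for a,b in zip(u,v)],Z[m].round(1)); 
if len(v): print([tr(ray('top',u.mean(),v.mean(),z)) for z in (.017,.027)])
"
```

```text
(321, 189) [94 16 14] -14.0 -51.8 24.7
(322, 188) [97 19 20] -15.9 -44.7 23.6
(326, 185) [92 92 92] -16.9 -24.2 23.1
(327, 184) [90 94 93] -16.8 -19.7 24.4
(330, 182) [91 92 90] -17.7 -3.8 22.9
(333, 180) [77 80 78] -17.1 10.4 23.1
(335, 179) [110 113 112] -16.4 19.5 22.4
(338, 177) [158 162 159] -15.6 33.7 22.9
(339, 176) [163 168 163] -16.3 39.6 23.2
(337, 188) [ 36 122  56] 27.0 -27.1 34.8
(337, 190) [157 164 156] 31.3 -32.5 32.6
(336, 193) [102 104 103] 36.9 -44.4 30.9
(341, 181) [163 166 163] 12.1 12.1 32.3
(342, 178) [135 138 137] 7.3 23.1 35.4
0 [] []
```

View pics/d6t.png

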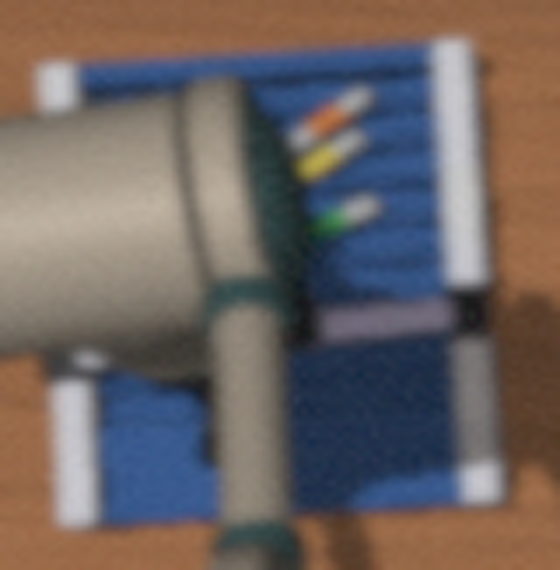

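Depth now puts red's top at about 23 mm over its whole length, against 32 mm for the others. It has dropped into the groove at -21. I'll straighten the rake and comb on.

Call:
{"name": "drive_tool", "arguments": {"motion": "0.1 0 1.2 0 0 0.0004 5;0.1 0 1.2 0 0 0 5;0 0 1 0 0.002 0 5;-0.1 0 0 0 0.003 -0.0001 5"}}

```text
clock: 18.85
position: [0.5244, 0.1682, 0.0656]
ee_rot: [0.001, 0.675, 0.738, -0.0]
contact_force: [0.3, -0.1, -0.4]
width: 0.0232
```

```bash
python3 -c "
from h import *
comb()"
```

```text
tray x,y mm [-20.7   0.7]
t 18.85 pos [0.5244 0.1682 0.0656] shift tool [-0.0002  0.0977  0.0027] turn [ 0.09  0.11 -0.25] F [ 0.26 -0.14 -0.38] M [0.06 0.09 0.01] w 0.0232
```

Call:
{"name": "drive_tool", "arguments": {"motion": "0 0 -0.2 -0.0003 0.003 0.0003 5;-0.1 0 0 -0.0003 0.003 0.0001 5;-0.2 0 0 0 0.003 -0.0001 5"}}

```text
clock: 19.23
position: [0.5335, 0.1686, 0.0653]
ee_rot: [0.002, 0.674, 0.739, 0.002]
contact_force: [-1.6, -0.8, 0.8]
width: 0.0229
```

```bash
python3 -c "
from h import *
comb()"
```

```text
tray x,y mm [-11.6   0.2]
t 19.225 pos [0.5335 0.1686 0.0653] shift tool [-0.0001  0.0886  0.0028] turn [ 0.33  0.09 -0.05] F [-1.63 -0.75  0.83] M [0.14 0.33 0.1 ] w 0.0229
```

Call:
{"name": "drive_tool", "arguments": {"motion": "0 0 0 0 0.003 0.0004 5;-0.1 0 0 0 0.003 0.0002 5;-0.1 0 0 0 0.003 0 5"}}

```text
clock: 19.6
position: [0.5414, 0.1694, 0.065]
ee_rot: [0.003, 0.674, 0.739, 0.002]
contact_force: [-4.2, -0.3, 3.5]
width: 0.023
```

```bash
python3 -c "
from h import *
comb()"
```

```text
tray x,y mm [-3.6  0.3]
t 19.6 pos [0.5414 0.1694 0.065 ] shift tool [-0.0002  0.0806  0.0025] turn [ 0.36  0.08 -0.06] F [-4.25 -0.26  3.46] M [0.09 0.67 0.06] w 0.023
```

Call:
{"name": "drive_tool", "arguments": {"motion": "0 0 0 0 0.003 0 5;-0.1 0 0 0 0.003 0 5;-0.1 0 0 0 0.003 0 5"}}

```text
clock: 19.98
position: [0.5512, 0.1702, 0.0651]
ee_rot: [0.004, 0.674, 0.739, 0.003]
contact_force: [-2.6, -0.5, 2.8]
width: 0.0234
```

```bash
python3 -c "
from h import *
comb()
p,d=get_image('scene'); C=cv2.resize(p[155:210,300:380],None,fx=10,fy=10,interpolation=cv2.INTER_CUBIC); cv2.imwrite('pics/d7.png',C[:,:,::-1])
"
```

```text
tray x,y mm [6.2 0.1]
t 19.975 pos [0.5512 0.1702 0.0651] shift tool [-0.0001  0.0708  0.0028] turn [ 0.6   0.09 -0.04] F [-2.63 -0.46  2.78] M [0.08 0.52 0.07] w 0.0234
```

View pics/d7.png

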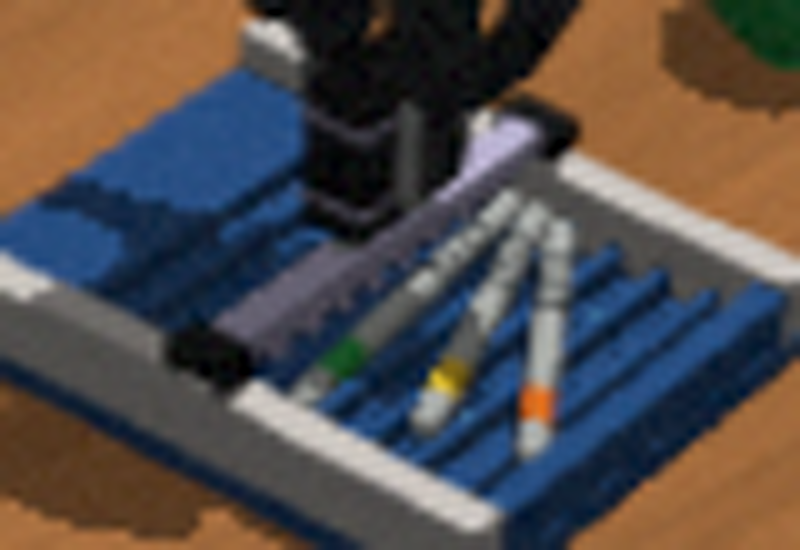

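Green is almost parallel and red is behind the rake. Continuing.

Call:
{"name": "drive_tool", "arguments": {"motion": "0.3 0 0 0 0.003 0 5;0.1 0 0 0 0.003 0 5;0 0 0 0 0.003 0 5"}}

```text
clock: 20.4
position: [0.5618, 0.1711, 0.0651]
ee_rot: [0.002, 0.674, 0.739, 0.001]
contact_force: [-2.7, 0.0, 2.5]
width: 0.0232
```

```bash
python3 -c "
from h import *
comb()"
```

```text
tray x,y mm [16.9  0. ]
t 20.4 pos [0.5618 0.1711 0.0651] shift tool [0.     0.0601 0.0024] turn [ 0.27  0.1  -0.05] F [-2.69  0.04  2.53] M [0.09 0.47 0.06] w 0.0232
```

Call:
{"name": "drive_tool", "arguments": {"motion": "0.1 0 0 0 0.003 0.0002 5;0 0 0 0 0.003 0.0002 5;0 0 0 0 0.002 0.0001 5"}}

```text
clock: 20.78
position: [0.5701, 0.172, 0.0646]
ee_rot: [0.001, 0.674, 0.739, 0.0]
contact_force: [-2.2, -1.8, 2.9]
width: 0.023
```

```bash
python3 -c "
from h import *
comb()
p,d=get_image('scene'); C=cv2.resize(p[155:210,300:380],None,fx=10,fy=10,interpolation=cv2.INTER_CUBIC); cv2.imwrite('pics/d8.png',C[:,:,::-1])
"
```

```text
tray x,y mm [25.3  0.1]
t 20.775 pos [0.5701 0.172  0.0646] shift tool [-0.0001  0.0517  0.0017] turn [ 0.13  0.09 -0.04] F [-2.17 -1.81  2.86] M [ 0.08  0.57 -0.01] w 0.023
```

View pics/d8.png

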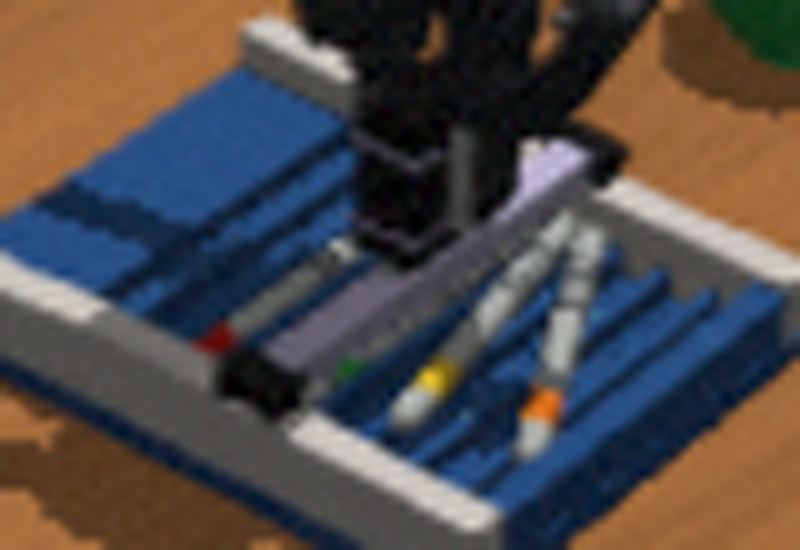

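Red is seated in its groove behind the rake, at (275,300). Green is parallel at the tines. Continuing with the rail now falling.

Call:
{"name": "drive_tool", "arguments": {"motion": "0 0 0 0 0.003 0.0001 5;-0.1 0 0 0 0.003 0.0001 5;-0.1 0 0 0 0.003 0.0001 5"}}

```text
clock: 21.2
position: [0.5801, 0.1729, 0.0643]
ee_rot: [0.003, 0.674, 0.739, 0.002]
contact_force: [-0.9, 0.4, 1.7]
width: 0.0232
```

```bash
python3 -c "
from h import *
comb()"
```

```text
tray x,y mm [35.3  0.1]
t 21.2 pos [0.5801 0.1729 0.0643] shift tool [-0.      0.0417  0.0016] turn [ 0.4   0.09 -0.04] F [-0.92  0.36  1.65] M [0.06 0.34 0.08] w 0.0232
```

Call:
{"name": "drive_tool", "arguments": {"motion": "0.1 0 0 0 0.003 0.0004 5;0 0 0 0 0.003 0.0003 5;0 0 0 0 0.002 0.0001 5"}}

```text
clock: 21.58
position: [0.5885, 0.1736, 0.0637]
ee_rot: [0.002, 0.674, 0.739, 0.001]
contact_force: [-2.2, 0.4, 2.8]
width: 0.0232
```

```bash
python3 -c "
from h import *
comb()
p,d=get_image('scene'); C=cv2.resize(p[155:210,300:380],None,fx=10,fy=10,interpolation=cv2.INTER_CUBIC); cv2.imwrite('pics/d9.png',C[:,:,::-1])
"
```

```text
tray x,y mm [43.7  0. ]
t 21.575 pos [0.5885 0.1736 0.0637] shift tool [-0.      0.0333  0.0008] turn [ 0.26  0.09 -0.04] F [-2.15  0.36  2.82] M [0.1  0.58 0.06] w 0.0232
```

View pics/d9.png

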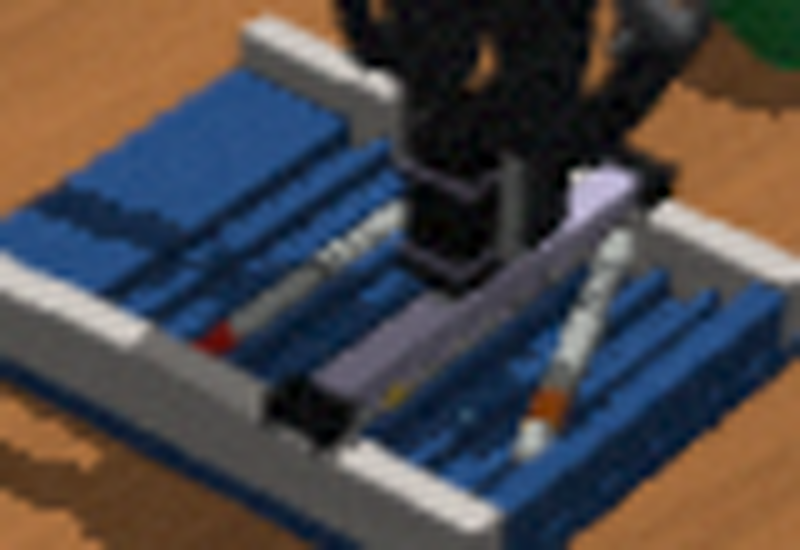

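Yellow is parallel just ahead of the tines. Only orange is still askew, at (580,330). Continuing.

Call:
{"name": "drive_tool", "arguments": {"motion": "0 0 0 0 0.003 0.0002 5;-0.1 0 0 0 0.003 0.0002 5;-0.1 0 0 0 0.002 0.0001 5"}}

```text
clock: 22.0
position: [0.5969, 0.1744, 0.0632]
ee_rot: [0.003, 0.674, 0.739, 0.002]
contact_force: [-4.0, 0.1, 3.1]
width: 0.0237
```

```bash
python3 -c "
from h import *
comb()
p,d=get_image('scene'); C=cv2.resize(p[155:210,300:380],None,fx=10,fy=10,interpolation=cv2.INTER_CUBIC); cv2.imwrite('pics/d10.png',C[:,:,::-1])
"
```

```text
tray x,y mm [52.1  0. ]
t 22.0 pos [0.5969 0.1744 0.0632] shift tool [-0.      0.0249  0.0004] turn [ 0.46  0.09 -0.04] F [-3.96  0.13  3.1 ] M [0.06 0.59 0.06] w 0.0237
```

View pics/d10.png

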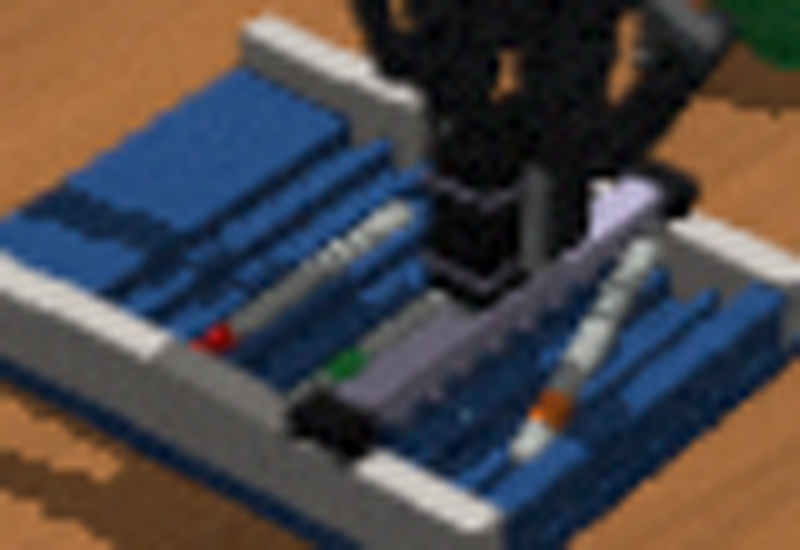

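Green is now visible behind the bar in its groove and yellow is under the bar. Orange is last.

Call:
{"name": "drive_tool", "arguments": {"motion": "0.2 0 0 0 0.003 0 5;0 0 0 0 0.003 0 5"}}

```text
clock: 22.3
position: [0.6037, 0.1751, 0.0632]
ee_rot: [0.002, 0.674, 0.739, 0.002]
contact_force: [-2.2, -0.1, 2.6]
width: 0.0233
```

```bash
python3 -c "
from h import *
comb()"
```

```text
tray x,y mm [59.   0.1]
t 22.3 pos [0.6037 0.1751 0.0632] shift tool [-0.      0.018   0.0003] turn [ 0.32  0.09 -0.04] F [-2.25 -0.07  2.58] M [0.08 0.4  0.06] w 0.0233
```

Call:
{"name": "drive_tool", "arguments": {"motion": "0 0 0 0 0.002 0.0001 5;0 0 0 0 0.002 0.0001 5;0 0 0 0 0.001 0.0001 5"}}

```text
clock: 22.68
position: [0.6087, 0.1755, 0.0629]
ee_rot: [0.002, 0.674, 0.739, 0.001]
contact_force: [-2.1, -1.5, 4.9]
width: 0.0231
```

```bash
python3 -c "
from h import *
comb()
p,d=get_image('scene'); C=cv2.resize(p[155:210,300:380],None,fx=10,fy=10,interpolation=cv2.INTER_CUBIC); cv2.imwrite('pics/d11.png',C[:,:,::-1])
"
```

```text
tray x,y mm [64.  0.]
t 22.675 pos [0.6087 0.1755 0.0629] shift tool [-0.     0.013  0.   ] turn [ 0.25  0.09 -0.06] F [-2.14 -1.48  4.93] M [0.04 0.67 0.1 ] w 0.0231
```

View pics/d11.png

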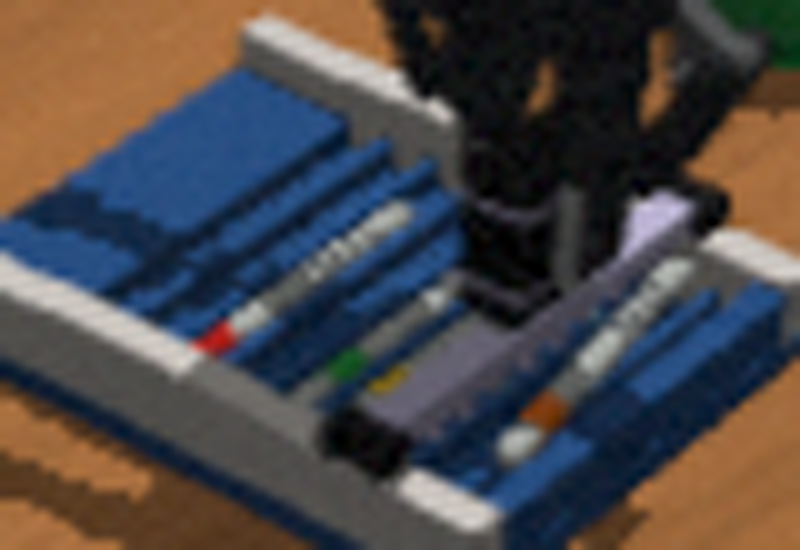

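Red, green and yellow lie parallel behind the tines. Orange, from (515,440) to (685,270), is almost parallel.

Call:
{"name": "drive_tool", "arguments": {"motion": "0 0 0 0 0.003 0 5;-0.1 0 0 0 0.003 0 5"}}

```text
clock: 22.98
position: [0.615, 0.1761, 0.0631]
ee_rot: [0.003, 0.674, 0.739, 0.002]
contact_force: [-2.5, 0.0, 2.6]
width: 0.0232
```

```bash
python3 -c "
from h import *
comb()"
```

```text
tray x,y mm [70.4  0.1]
t 22.975 pos [0.615  0.1761 0.0631] shift tool [-0.0001  0.0066  0.0001] turn [ 0.38  0.09 -0.06] F [-2.5   0.05  2.57] M [0.08 0.63 0.02] w 0.0232
```

Call:
{"name": "drive_tool", "arguments": {"motion": "0.1 0 0 0 0.002 0.0001 5;0 0 0 0 0.002 0 5"}}

```text
clock: 23.22
position: [0.6156, 0.1762, 0.0626]
ee_rot: [-0.0, 0.674, 0.739, -0.002]
contact_force: [-6.7, -0.6, 6.6]
width: 0.0229
```

```bash
python3 -c "
from h import *
comb()
p,d=get_image('scene'); C=cv2.resize(p[155:210,300:380],None,fx=10,fy=10,interpolation=cv2.INTER_CUBIC); cv2.imwrite('pics/d12.png',C[:,:,::-1])
"
```

```text
tray x,y mm [71.  0.]
t 23.225 pos [0.6156 0.1762 0.0626] shift tool [-0.      0.006  -0.0004] turn [-0.19  0.1  -0.05] F [-6.66 -0.6   6.64] M [0.07 1.37 0.02] w 0.0229
```

View pics/d12.png

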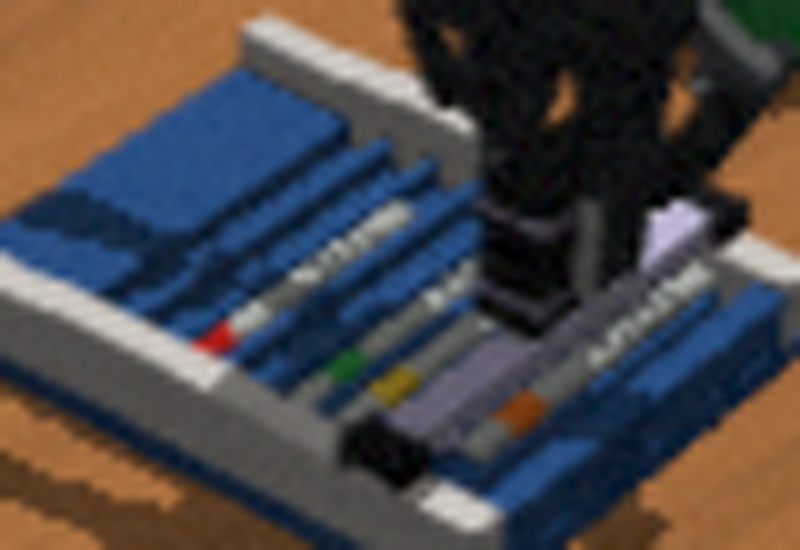

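This looks like the same pinch as red, in the groove before the last ridge. I'll back off and come again.

Call:
{"name": "drive_tool", "arguments": {"motion": "-0.1 0 0 0 -0.004 -0.0002 5;0.1 0 0 0 -0.004 -0.0001 5;0 0 0 0 0 0 5"}}

```text
clock: 23.65
position: [0.6114, 0.1757, 0.0633]
ee_rot: [0.002, 0.674, 0.739, 0.001]
contact_force: [-2.1, -1.2, 1.2]
width: 0.0233
```

```bash
cat > dz.py <<'E'
from h import *
import sys
L=[get_image('scene') for _ in range(3)]
d=np.median([x[1] for x in L],0); p=L[0][0]
cv2.imwrite(sys.argv[1],cv2.resize(p[155:210,300:380],None,fx=10,fy=10,interpolation=cv2.INTER_CUBIC)[:,:,::-1])
C=cloud('scene',d); hsv=cv2.cvtColor(p,cv2.COLOR_RGB2HSV)
a=np.radians(5.35);c,n=np.cos(a),np.sin(a)
X=C[...,0]-.545;Y=C[...,1]-.1695; X,Y,Z=(c*X+n*Y)*1000,(-n*X+c*Y)*1000,C[...,2]*1000
m=(hsv[...,1]<70)&(hsv[...,2]>75)&(abs(X)<92)&(abs(Y)<60)&(Z<40)&(Z>14)
for lo,hi in [(-30,-5),(-5,24),(24,42),(42,60),(60,78),(78,98)]:
  q=m&(X>lo)&(X<hi); 
  if q.sum()>4:
    print(lo,hi,q.sum(),"x med",np.median(X[q]).round(1),"z pct",np.percentile(Z[q],[10,50,90]).round(1),"fit",np.polyfit(Y[q],X[q],1).round(3),"zfit",np.polyfit(Y[q],Z[q],1).round(3), "y",Y[q].min().round(0),Y[q].max().round(0))
comb()
E
python3 dz.py pics/d13.png
```

```text
-30 -5 56 x med -16.1 z pct [20.7 23.  25.3] fit [-1.2000e-02 -1.6072e+01] zfit [-1.0000e-02  2.3028e+01] y -40.0 54.0
-5 24 32 x med 20.0 z pct [21.2 22.5 25. ] fit [ 0.03  19.874] zfit [8.0000e-03 2.2953e+01] y -56.0 26.0
24 42 24 x med 35.5 z pct [21.8 23.6 24.4] fit [ 0.093 35.568] zfit [-2.1000e-02  2.3105e+01] y -53.0 13.0
60 78 65 x med 72.8 z pct [21.  23.2 31.9] fit [1.3000e-02 7.2661e+01] zfit [-2.3000e-02  2.5302e+01] y -58.0 58.0
tray x,y mm [66.7  0. ]
t 23.8 pos [0.6114 0.1757 0.0633] shift tool [-0.      0.0103  0.0003] turn [ 0.24  0.09 -0.08] F [-1.24  0.27  1.24] M [0.13 0.25 0.01] w 0.0232
```

View pics/d13.png

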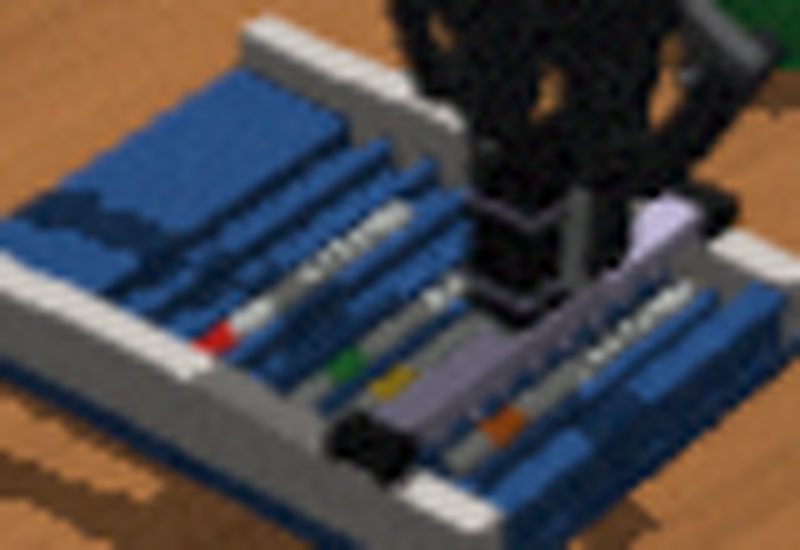

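Backing off let orange drop in. All four tops are now at about 23 mm and parallel. I'll finish the comb to x = 77.

Call:
{"name": "drive_tool", "arguments": {"motion": "0.1 0 0 0 0.003 0.0002 5;0 0 0 0 0.003 0.0001 5;0 0 0 0 0.002 0 5;0 0 0 0 0 0 5"}}

```text
clock: 24.3
position: [0.6183, 0.1764, 0.0631]
ee_rot: [0.0, 0.674, 0.739, -0.001]
contact_force: [-1.7, 0.6, 3.4]
width: 0.0232
```

```bash
python3 -c "
from h import *
comb()"
```

```text
tray x,y mm [73.6  0. ]
t 24.3 pos [0.6183 0.1764 0.0631] shift tool [-0.      0.0034  0.0001] turn [-0.07  0.09 -0.07] F [-1.7   0.63  3.36] M [0.05 0.37 0.03] w 0.0232
```

Call:
{"name": "drive_tool", "arguments": {"motion": "-0.1 0 0 0 0.003 -0.0001 5;-0.1 0 0 0 0.0025 0 5;0 0 0 0 0 0 5"}}

```text
clock: 24.68
position: [0.6244, 0.177, 0.0631]
ee_rot: [0.002, 0.674, 0.739, 0.001]
contact_force: [-2.4, 0.4, 3.3]
width: 0.0228
```

```bash
python3 dz.py pics/d14.png
```

```text
-30 -5 57 x med -15.8 z pct [21.  23.1 24.8] fit [ -0.03  -15.817] zfit [-1.4000e-02  2.3047e+01] y -52.0 54.0
-5 24 44 x med 20.3 z pct [21.9 23.2 24.9] fit [-1.1000e-02  2.0198e+01] zfit [-1.0000e-03  2.3282e+01] y -54.0 47.0
24 42 44 x med 36.5 z pct [20.8 23.1 24.9] fit [5.0000e-03 3.5276e+01] zfit [6.0000e-03 2.3054e+01] y -55.0 26.0
60 78 7 x med 75.1 z pct [20.7 22.3 23.5] fit [-0.    75.494] zfit [4.000e-03 2.208e+01] y -46.0 46.0
78 98 17 x med 82.3 z pct [26.3 31.1 39.2] fit [-2.0000e-02  8.2426e+01] zfit [6.0000e-03 3.2292e+01] y -55.0 58.0
tray x,y mm [79.7  0. ]
t 24.825 pos [0.6244 0.177  0.0632] shift tool [-0.     -0.0027  0.0002] turn [ 0.18  0.09 -0.07] F [-1.79 -0.41  1.96] M [0.09 0.29 0.  ] w 0.0231
```

View pics/d14.png

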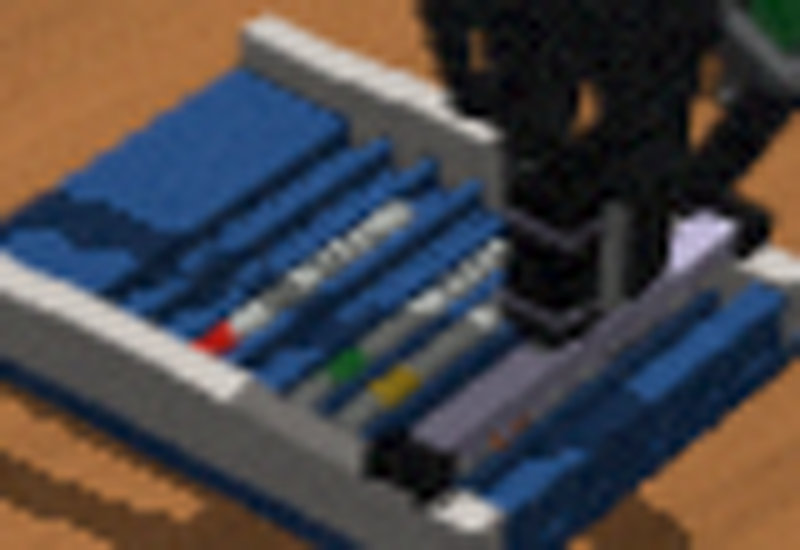

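The comb passed the finish at x ≈ 79 with the shoes still lightly loaded. Red, green and yellow are in their grooves and orange's band shows between the tines at (505,435). I'll lift straight up.

Call:
{"name": "drive_tool", "arguments": {"motion": "0 0 0 0 -0.001 -0.001 5;0.1 0 0 0 0 -0.004 5;0 0 0 0 0 -0.01 5;0 0 0 0 0 -0.02 5;0 0 0 0 0 -0.03 5;0 0 0 0 0 -0.03 5;0 0 0 0 0 -0.015 5;0 0 0 0 0 0 5"}}

```text
clock: 25.82
position: [0.6245, 0.1768, 0.1772]
ee_rot: [0.002, 0.674, 0.739, 0.001]
contact_force: [-0.1, -0.1, -1.4]
width: 0.0231
```

```bash
python3 dz.py pics/d15.png; python3 -c "
from h import *
rel([.5399,-.1599,.16],-2.5)"
```

```text
-30 -5 57 x med -16.3 z pct [20.3 23.1 24.9] fit [ -0.032 -15.972] zfit [-1.5000e-02  2.2845e+01] y -53.0 53.0
-5 24 57 x med 20.6 z pct [21.2 23.3 24.6] fit [9.0000e-03 2.0017e+01] zfit [-2.0000e-03  2.3162e+01] y -58.0 60.0
24 42 65 x med 37.4 z pct [20.3 22.8 24.5] fit [2.5000e-02 3.6448e+01] zfit [2.0000e-03 2.2776e+01] y -54.0 57.0
60 78 36 x med 74.0 z pct [21.5 23.  25.3] fit [1.4000e-02 7.3746e+01] zfit [1.5000e-02 2.3342e+01] y -48.0 57.0
tray x,y mm [78.4 -0.3]
t 25.975 pos [0.6231 0.1765 0.1747] shift tool [ 0.0006 -0.0014  0.1117] turn [-0.03  0.16 -0.07] F [ 0.98  0.24 -1.55] M [-0.04  0.02  0.03] w 0.0236
t 25.975 pos [0.6231 0.1765 0.1747] shift tool [-0.3273 -0.1138  0.0156] turn [-0.02  0.16  7.78] F [ 0.98  0.24 -1.55] M [-0.04  0.02  0.03] w 0.0236
```

View pics/d15.png

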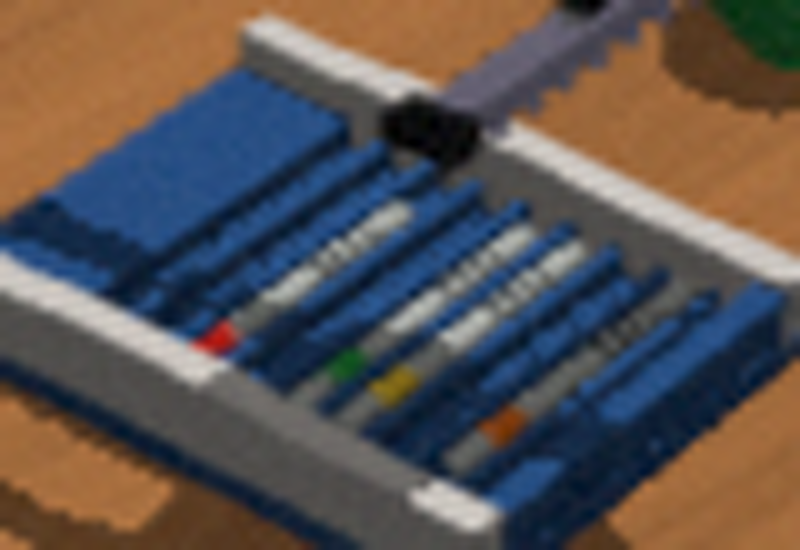

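All four handles are parallel in separate grooves, red, green, yellow and orange, with tops at about 23 mm and slopes within 2°. I'll take the rake back.

Call:
{"name": "drive_tool", "arguments": {"motion": "0 0 1.3 -0.03 -0.012 0 5;0 0 1.3 -0.032 -0.012 0 5;0 0 1.3 -0.032 -0.012 0 5;0 0 1.3 -0.032 -0.012 0 5;0 0 1.3 -0.032 -0.01 0 5;0 0 1.3 -0.032 -0.01 0 5;0 0 0 -0.032 -0.01 0 5;0 0 0 -0.032 -0.01 0 5;0 0 0 -0.02 -0.005 0 5;0 0 0 -0.01 0 0 5;0 0 0 0 0 0 5"}}

```text
clock: 27.35
position: [0.5217, -0.1154, 0.1604]
ee_rot: [-0.01, 0.724, 0.69, -0.01]
contact_force: [1.0, 1.0, -0.3]
width: 0.0228
```

```bash
python3 -c "
from h import *
rel([.5399,-.1599,.12],-2.5)"
```

```text
t 27.35 pos [ 0.5217 -0.1154  0.1604] shift tool [-0.0436  0.0214  0.0398] turn [-1.58  0.   -0.2 ] F [ 0.98  0.96 -0.26] M [ 0.02 -0.05 -0.07] w 0.0228
```

Call:
{"name": "drive_tool", "arguments": {"motion": "-0.5 0 0 -0.012 0.006 0.006 5;-0.5 0 -0.1 -0.012 0.006 0.006 5;-0.4 0 -0.1 -0.012 0.006 0.006 5;0 0 0 -0.006 0.003 0.005 5;0 0 0 0 0 0 5"}}

```text
clock: 27.98
position: [0.5425, -0.1596, 0.1342]
ee_rot: [-0.001, 0.722, 0.692, -0.0]
contact_force: [-0.2, 0.1, -0.7]
width: 0.0233
```

```bash
python3 -c "
from h import *
rel([.5399,-.1599,.09],-2.5)"
```

```text
t 27.975 pos [ 0.5425 -0.1596  0.1342] shift tool [-0.0005 -0.0025  0.0442] turn [-0.14 -0.06  0.13] F [-0.17  0.1  -0.74] M [ 0.05 -0.01 -0.04] w 0.0233
```

Call:
{"name": "drive_tool", "arguments": {"motion": "-0.1 0 0.1 -0.0005 -0.0025 0.008 5;0 0 0 0 0 0.01 5;0 0 0 0 0 0.01 5;0 0 0 0 0 0.007 5;0 0 0 0 0 0.003 5;0 0 0 0 0 0 5"}}

```text
clock: 28.72
position: [0.5391, -0.1587, 0.0933]
ee_rot: [-0.001, 0.722, 0.692, 0.0]
contact_force: [-0.8, 0.4, -1.3]
width: 0.0234
```

```bash
python3 -c "
from h import *
rel([.5399,-.1599,.0634],-2.5)
p,d=get_image('scene'); C=cv2.resize(p[190:265,200:300],None,fx=8,fy=8,interpolation=cv2.INTER_CUBIC); cv2.imwrite('pics/f1.png',C[:,:,::-1])
"
```

```text
t 28.725 pos [ 0.5391 -0.1587  0.0933] shift tool [-0.0012  0.0009  0.0299] turn [-0.1  -0.12  0.08] F [-0.76  0.37 -1.26] M [-0.03 -0.02  0.02] w 0.0234
```

View pics/f1.png

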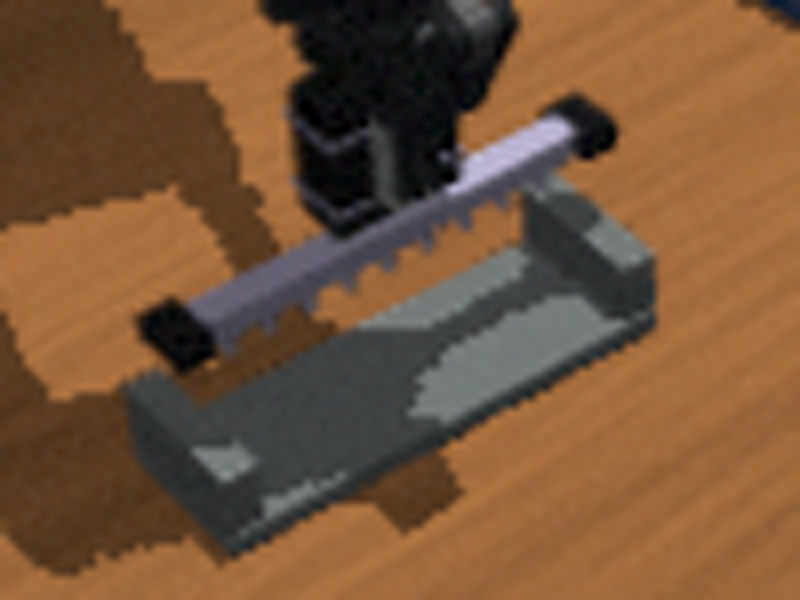

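The rake hangs level above the rest, with its shoes at (178,335) and (585,125) over the two rails and the tines inside. I'll lower it.

Call:
{"name": "drive_tool", "arguments": {"motion": "-0.1 -0.1 0 -0.001 0.0005 0.007 5;0 0 0 0 0 0.007 5;0 0 0 0 0 0.007 5;0 0 0 0 0 0.003 5;0 0 0 0 0 0.001 5;0 0 0 0 0 0 5"}}

```text
clock: 29.52
position: [0.5401, -0.1601, 0.067]
ee_rot: [0.001, 0.722, 0.692, 0.0]
contact_force: [0.2, 0.6, -0.1]
width: 0.0235
```

```bash
python3 -c "
from h import *
rel([.5399,-.1599,.0634],-2.5)"
```

```text
t 29.525 pos [ 0.5401 -0.1601  0.067 ] shift tool [ 0.0002 -0.0002  0.0036] turn [0.07 0.01 0.07] F [ 0.18  0.61 -0.12] M [ 0.04  0.03 -0.03] w 0.0235
```

Call:
{"name": "drive_tool", "arguments": {"motion": "0 0 0 0 0 0.0015 5;0 0 0 0 0 0.001 5;0 0 0 0 0 0.0008 5;0 0 0 0 0 0 5"}}

```text
clock: 30.02
position: [0.5405, -0.1602, 0.0641]
ee_rot: [0.001, 0.722, 0.692, 0.001]
contact_force: [-1.2, 0.1, -2.1]
width: 0.0233
```

```bash
python3 -c "
from h import *
rel([.5399,-.1599,.0634],-2.5)"
```

```text
t 30.025 pos [ 0.5405 -0.1602  0.0641] shift tool [ 0.0003 -0.0006  0.0007] turn [0.14 0.04 0.07] F [-1.15  0.11 -2.07] M [-0.01  0.06  0.03] w 0.0233
```

Call:
{"name": "drive_tool", "arguments": {"motion": "0.1 0 0 0 -0.0005 0.0008 5;0 0 0 0 0 0.0003 5;0 0 0 0 0 0 5"}}

```text
clock: 30.4
position: [0.5402, -0.1603, 0.0634]
ee_rot: [0.001, 0.722, 0.692, 0.0]
contact_force: [-0.7, 0.4, -0.8]
width: 0.0232
```

```bash
python3 -c "
from h import *
rel([.5399,-.1599,.0634],-2.5)"
```

```text
t 30.4 pos [ 0.5402 -0.1603  0.0634] shift tool [ 0.0004 -0.0003  0.    ] turn [0.07 0.05 0.06] F [-0.75  0.43 -0.83] M [ 0.12  0.07 -0.02] w 0.0232
```

Call:
{"name": "drive_tool", "arguments": {"motion": "0 0 0 0 0 0.0004 5;0 0 0 0 0 0 5"}}

```text
clock: 30.65
position: [0.5402, -0.1603, 0.0633]
ee_rot: [0.001, 0.722, 0.692, 0.0]
contact_force: [-0.6, -0.1, 0.5]
width: 0.0233
```

```bash
python3 -c "
from h import *
rel([.5399,-.1599,.0634],-2.5)"
```

```text
t 30.65 pos [ 0.5402 -0.1603  0.0633] shift tool [ 0.0004 -0.0003 -0.0001] turn [0.08 0.05 0.07] F [-0.55 -0.1   0.53] M [ 0.07  0.08 -0.02] w 0.0233
```

The shoes now carry about 2 N on the rest. I'll open gently, let it settle, and check before retreating.

Call:
{"name": "drive_tool", "arguments": {"motion": "0 0 0 0 0 0 32;0 0 0 0 0 0 40;0 0 0 0 0 0 60;0 0 0 0 0 0 80;0 0 0 0 0 0 100;0 0 0 0 0 0 100;0 0 0 0 0 0 100", "newtons": 20}}

```text
clock: 31.52
position: [0.5407, -0.1605, 0.0633]
ee_rot: [0.001, 0.722, 0.692, 0.0]
contact_force: [0.0, 0.6, -0.3]
width: 0.0856
```

```bash
python3 -c "
from h import *
rel([.5399,-.1599,.15],-2.5)"
```

```text
t 31.525 pos [ 0.5407 -0.1605  0.0633] shift tool [ 0.0005 -0.0006 -0.0867] turn [0.13 0.08 0.07] F [ 0.04  0.56 -0.25] M [ 0.   -0.   -0.02] w 0.0856
```

Call:
{"name": "drive_tool", "arguments": {"motion": "0 0 0 0 0 -0.006 100;0 0 0 0 0 -0.01 100;0 0 0 0 0 -0.02 100;0 0 0 0 0 -0.02 100;0 0 0 0 0 -0.03 100;0 0 0 0 0 -0.03 100;0 0 0 0 0 -0.02 100;0 0 0 0 0 0 100"}}

```text
clock: 32.52
position: [0.5409, -0.1605, 0.2086]
ee_rot: [0.004, 0.722, 0.692, 0.001]
contact_force: [-0.1, -1.1, -1.0]
width: 0.0858
```

```bash
python3 - <<'E'
from h import *
rel([.5399,-.1599,.15],-2.5)
p,d=get_image('scene'); C=cv2.resize(p[140:270,205:390],None,fx=4.3,fy=4.3,interpolation=cv2.INTER_CUBIC); cv2.imwrite('pics/g1.png',C[:,:,::-1])
C=cloud('scene',d).reshape(-1,3)
n=(np.abs(C[:,0]-.54)<.05)&(np.abs(C[:,1]+.16)<.1)
for lo,hi in [(.031,.042),(.042,.055),(.095,.115)]:
    q=n&(C[:,2]>lo)&(C[:,2]<hi); print(lo,q.sum(),np.median(C[q],0).round(4),cv2.minAreaRect((C[q][:,:2]*1000).astype(np.float32)))
E
python3 dz.py pics/g2.png
```

```text
t 32.525 pos [ 0.5409 -0.1605  0.2086] shift tool [ 0.0008 -0.0015  0.0586] turn [0.39 0.18 0.07] F [-0.13 -1.06 -0.98] M [ 0.04  0.02 -0.  ] w 0.0858
0.031 181 [ 0.5484 -0.1719  0.0367] ((540.8990478515625, -161.09280395507812), (174.26263427734375, 63.82025146484375), 86.06961822509766)
0.042 322 [ 0.544  -0.1794  0.0476] ((540.8550415039062, -161.2943572998047), (176.23101806640625, 25.632953643798828), 87.77684783935547)
0.095 193 [ 0.547  -0.1637  0.1069] ((541.5262451171875, -161.56076049804688), (51.042396545410156, 24.984399795532227), 88.85951232910156)
-30 -5 59 x med -15.7 z pct [20.4 23.2 24.9] fit [ -0.022 -16.04 ] zfit [-6.0000e-03  2.2827e+01] y -51.0 54.0
-5 24 59 x med 20.1 z pct [21.2 23.2 24.4] fit [1.2000e-02 1.9652e+01] zfit [5.0000e-03 2.2852e+01] y -55.0 59.0
24 42 75 x med 37.1 z pct [19.7 23.2 24.6] fit [1.7000e-02 3.5848e+01] zfit [6.0000e-03 2.2626e+01] y -54.0 57.0
42 60 5 x med 44.3 z pct [20.  24.3 24.5] fit [-3.9000e-02  4.3675e+01] zfit [ 0.027 23.31 ] y -59.0 33.0
60 78 63 x med 73.8 z pct [20.3 22.7 25. ] fit [7.0000e-03 7.3131e+01] zfit [1.3000e-02 2.2502e+01] y -48.0 58.0
78 98 5 x med 80.5 z pct [20.8 23.3 25.3] fit [-6.4000e-02  8.0525e+01] zfit [ 0.035 23.243] y -53.0 41.0
tray x,y mm [ -36.5 -327.3]
t 32.725 pos [ 0.5391 -0.1598  0.2051] shift tool [0.3397 0.0681 0.142 ] turn [ 0.02  0.04 -7.78] F [-0.1  -0.15 -0.57] M [ 0.04 -0.02 -0.02] w 0.0857
```

View pics/g1.png

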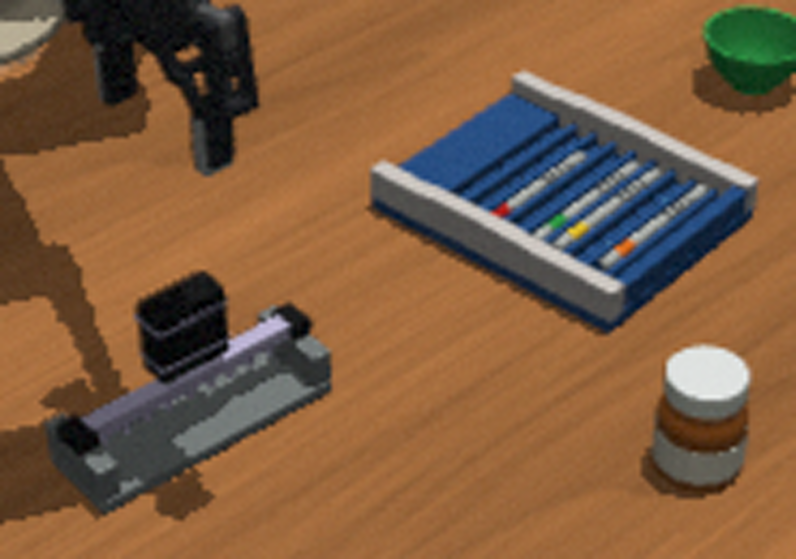

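The rake sits on its rest with both shoes on the rest's rails, in the same pose as before. The handles lie parallel in four grooves. The jar and bowl have not moved and the gripper is clear. I'll hand the job in.

```bash
python3 -c "
from rig import *
print(sign_off())"
```

```text
the job is handed in; nothing more can be done
None
```

The job is done and handed in at about 33 s of the 72 s allowed: all four handles are seated in grooves and the rake is back on its rest. I combed with the rake from the landing end to just past the finish point (x ≈ 79 mm, finish 77).

- **Pressing:** the readings between moves put the press at about 1 to 11 N, under the 18 N limit. Force was only read between moves, so a short peak could have been missed.
- **Pinches:** two handles got pinched under the tines, red at tray x ≈ -18 mm and orange at x ≈ 71 mm. I backed off each time and both dropped in. For red I also yawed the rake a few degrees each way.
- **Handles:** after the rake was back on its rest, depth showed all four handle tops at about 23 mm and each within about 1.5° of parallel. Their measured x positions read a few mm off the groove centres, from camera calibration and seeing only one side.
- **Rake:** it is released with its shoes on the rest's rails, within about 1 mm of where it started.
- **Bystanders:** the jar and bowl look unmoved in the last picture. I did not check the cast again, and the arm only passed near it once, high above.

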